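# Fit the last terminal block and offer up the junction box cover

### The arm

A 7-joint arm with a two-finger parallel gripper is mounted at the origin on the work surface. World frame = base frame: x ahead of the robot, y to its left, z up, the work surface at z = 0. Lengths are in m, angles in rad, forces in N, time in s.
With the tool pointing down it reaches from about 0.4 to 0.85 m from the base axis. Payload 4.5 kg.
Tool frame: the origin (TCP) lies midway between the tips of the shut fingers; the grasp point (between the pads) lies 19 mm behind it; z points along the fingers, y is the direction in which the jaws open and shut (so a half turn about z gives the same grasp; the last joint's range is limited). The gripper opens to 88 mm and grips with 3 to 60 N. Pads are 18 mm wide; open, the fingers measure 123 mm over their backs; the gripper's body (75 mm by 187 mm) begins 45 mm behind the grasp point.
Start: joints at [-1.199, 0.689, -0.195, 1.565, 0.157, 0.902, -0.215], TCP at [0.207, 0.59, 0.239] pointing down, gripper open.
Joint ranges: [-3.01, 3.01], [-0.46, 2.08], [-1.47, 1.51], [0.13, 2.56], [-1, 4.14], [0.04, 2.09], [-2.66, 2.66]. Speed limits (rad/s): [2.57, 2.57, 3.14, 3.14, 3.14, 3.14, 3.14].

### API

Orientations are given as a unit quaternion [x, y, z, w].
In Python, from plant import r gives the robot as it stands.
- The arm moves only by the tool play_rows, never from a script. Its argument "targets" is a list of rows, each an object of numbers: "jaw": the closure, from 0 (fully open) to 1 (shut); "dx", "dy", "dz": the shift along the tool's x, y, z in m; "yaw": the turn about the tool's z in rad. A call has exactly 5 rows; each row shifts and turns the pose as measured when the row begins, along the tool's axes as they then stand; what a row does not reach is not made up. A row lasts 1/10 s, in which the tool goes at most 50 mm and 8.59 degrees, less where a joint would pass 70% of its speed; a pose out of reach is approached as far as the arm can. A call with a gripper value outside its range is refused whole. The fingers move at their own pace and stop on an object; "squeeze" is the grip in N (left out, the last holds). Time passes only in rows, so rows that do not move let the fingers close, or fill a call up. It gives the time, the measured TCP pose, the force and the opening at its end, in the units of the state.
- r.get_state(): the state, without advancing time (a new reading comes with each control period).
- r.snapshot(name): name is "scene" or "side" or "wrist"; returns a dict with "frame" (384x512x3 uint8, red, green, blue), "z_map" (384x512 float32, m along the optical axis (not along the pixel's ray), 0 where there is no reading), "mtx" (3x3 intrinsics, pixels), "position" and "orientation" of the camera in the world; the wrist camera has in their place "T_tool_cam" (4x4, takes a point from camera to tool coordinates, whose origin is the TCP and whose axes are the flange's). Camera axes: x right, y up, looking along -z (the intrinsics and any distortion apply to the point x, -y, -z); pixel columns grow to the right and rows downward; lengths in m; the calibration is good to about 2 mm. A picture is of the moment at which its call begins: read the wrist's pose just before it.
- r.finish_job(): hands the job in, once; it reports no verdict.
The state is a dict: "clock": time; "q": joint angles; "qd": joint speeds; "joint_torque": joint torques, N m; "tool_pos": TCP position; "eef_rot": TCP orientation; "contact_force": force on the tool from outside, world axes, zero at the start; "moment": the same for the moment, N m; "opening": opening from 0.0 (shut) to 1.0 (fully open).
Only numpy, scipy, OpenCV 4.12 (cv2) and the standard library are available. Lean on these libraries where they do the work, as an engineer would, in place of code of your own. Each camera call takes 0.05 s, during which the arm holds its last target.

### The job

Put the loose tabbed terminal block into the empty bay of the open junction box, standing fully down on the bay floor with its tab in the bay's slot, the same way round as the block already fitted, and let go of it. Then take the cover by its raised switch housing and hold it level about 15 mm above the box rim, without touching the box, with its three holes straight over the three threaded screw posts so that the screws could be started. Finish while still holding the cover there, and leave the other things on the table where they are.

Things in the scene. Friction and masses are not known exactly. Their poses are not given: they have to be found in the camera images.
- block_center (a point): the loose terminal block: white upright body 40 (x) x 26 (y) x 40 mm (z), small dark openings on top; at the foot of its +x end a tab sticks out 10 mm, 12 wide, 10 high. Point at the body's centre, 20 mm above its underside; x towards the tab, z up. Grip it across its 26 mm width. About 60 g; starts upright on the table
- block_tab (a point): middle of that block's tab, 25 mm along +x from the body's centre and 5 mm above the underside
- box_bay (a point): empty bay: floor centre, 4 mm above the table; x towards the bay's tab slot, z up. Pocket 47 (x) x 33 mm (y), ribs 3 thick, 8 high; slot 19 wide in the +x rib. From this point 42 mm along y either way to the box's walls (top 48 mm above bay floor): do not open fingers wide inside. The fitted block is centred 60 mm towards -x, 40 mm high, its tab also to +x
- box_rim (a point): junction box: open, light grey, fixed, 156 (x) x 92 (y) x 52 mm, walls 4 mm, two grey cable glands sticking out at its -x end. Point at the box's centre at rim height, 52 mm above the table; x along its length away from the glands, z up. The empty bay is the one farther from the glands, 24 mm towards +x
- cover_grip (a point): cover: light-grey plate 156 (x) x 92 (y) x 4 mm with a raised switch housing 60 (x) x 34 (y) x 44 mm high, 12 mm off the plate's centre towards -x. Point at the housing's centre, 26 mm above the plate's underside; x along the plate towards the end with the single hole, z up. Grip it across the 34 mm width. About 220 g; starts flat on the table, housing up
- cover_hole0 (a point): cover's screw hole 0, 9 mm across: the one of the pair at the -x end that lies to +y; at x, y = (-66, +34) mm from the plate's centre. Point at the height of the plate's underside
- box_screw0 (a point): box's screw post 0 with a brass threaded insert: the one of the pair at the -x end that lies to +y; at x, y = (-66, +34) mm from the box's centre. Point at the post's top, 50 mm above the table, 2 mm below the rim. Cover hole 0 belongs over it
- cover_hole1 (a point): cover's screw hole 1, 9 mm across: the one of the pair at the -x end that lies to -y; at x, y = (-66, -34) mm from the plate's centre. Point at the height of the plate's underside
- box_screw1 (a point): box's screw post 1 with a brass threaded insert: the one of the pair at the -x end that lies to -y; at x, y = (-66, -34) mm from the box's centre. Point at the post's top, 50 mm above the table, 2 mm below the rim. Cover hole 1 belongs over it
- cover_hole2 (a point): cover's screw hole 2, 9 mm across: the single one at the +x end, on the centre line; at x, y = (+66, 0) mm from the plate's centre. Point at the height of the plate's underside
- box_screw2 (a point): box's screw post 2 with a brass threaded insert: the single one at the +x end, on the centre line; at x, y = (+66, 0) mm from the box's centre. Point at the post's top, 50 mm above the table, 2 mm below the rim. Cover hole 2 belongs over it
- screwdriver: red-handled screwdriver, 170 mm long, bystander; to be left where it is
- locknut: grey plastic ring nut, 34 mm across, 9 mm high, bystander; to be left where it is
- blank: blank rectangular cover, 80 x 60 x 5 mm, without holes or raised part, bystander; to be left where it is
- socket: white wall socket, 66 x 66 x 36 mm, bystander; to be left where it is
- lamp: glass lamp dome, 68 mm across, 64 mm high, bystander; to be left where it is
- pliers: red-handled pliers, about 170 mm long, bystander; to be left where it is

How it is judged:
On the way:
1. the loose block stands fully down in the empty bay, tab in the slot, let go (x of block_center in the frame of box_bay between -0.005 and 0.005 m and y of block_center in the frame of box_bay between -0.005 and 0.005 m and z of block_center in the frame of box_bay between 0.0175 and 0.0225 m and x of block_tab in the frame of box_bay above 0.018 m and angle between block_center's own z axis and vertical below 0.08 rad and contact force between the fingers and block below 0.1 N), for 0.2 s.
At the end, for the whole second after the job is handed in: Block untouched, upright in its bay (within 5 mm, down within 2.5 mm, tab in the slot). Cover held by the fingers, still, level within 0.08 rad, touching neither box nor block, underside 3 to 28 mm above the rim at each hole, and each hole within 4 mm sideways of its threaded post (all of step 1 and horizontal distance between cover_hole0 and box_screw0 below 0.004 m and horizontal distance between cover_hole1 and box_screw1 below 0.004 m and horizontal distance between cover_hole2 and box_screw2 below 0.004 m and z of cover_hole0 in the frame of box_rim between 0.003 and 0.028 m and z of cover_hole1 in the frame of box_rim between 0.003 and 0.028 m and z of cover_hole2 in the frame of box_rim between 0.003 and 0.028 m and angle between cover_grip's own z axis and vertical below 0.08 rad and contact force between the fingers and cover above 1 N and contact force between cover and box below 0.05 N and contact force between cover and block below 0.05 N and linear speed of cover below 0.02 m/s); the arm keeps its last pose, push and grip.
It fails at once if a bystander was moved by more than 30 mm (distance of any of screwdriver, locknut, blank, socket, lamp, pliers from where it was at the start of the episode above 0.03 m).
It also fails if it takes over 56 s, if anything falls off the work surface, if the arm or the gripper's body presses on something with over 40 N, if the wrist force passes 120 N, or if a joint passes its speed limit or range.

## Working session

There is one attempt and no reset: what is moved stays moved. The work goes in short steps, Python scripts to look and compute and a tool call to move; the robot and the scene stay as the last step left them, time stands still between calls to the robot, and variables do not carry over. Pictures are saved under pics/ and viewed, and the job is handed in when it is done.

Besides the shell and the picture viewer there is one more tool, called after "Emit:" by a JSON object that holds its "name" and its "arguments". play_rows: Moves the arm, as the interface text tells. Its arguments: {"type":"object","properties":{"targets":{"type":"array"},"squeeze":{"type":"number"}},"required":["targets"]}

```bash
ls; mkdir -p pics
python3 - <<'E'
from plant import r
import cv2,numpy as np
print(r.get_state())
for n in ["scene","side","wrist"]:
    s=r.snapshot(n)
    cv2.imwrite(f"pics/{n}0.png",s["frame"][:,:,::-1])
    np.savez(f"{n}0.npz",**{k:v for k,v in s.items()})
    print(n,{k:v for k,v in s.items() if k not in("frame","z_map")}, (s["z_map"]>0).mean())
E
```

```text
pics
{'clock': 0.0, 'q': array([-1.19917299,  0.68997879, -0.19453058,  1.5663373 ,  0.15732588,
        0.90246128, -0.21510017]), 'qd': array([-7.73418057e-04, -1.08545711e-03,  2.27695572e-03,  3.21425792e-05,
        9.05033227e-04,  9.62079087e-04, -1.02934280e-03]), 'joint_torque': array([-9.37126089e-06, -5.27555859e+01, -1.26643606e+00, -1.53423697e+01,
       -5.25105523e-02,  6.49847992e-03,  1.73474741e-04]), 'tool_pos': array([0.20698383, 0.58907675, 0.23791547]), 'eef_rot': array([ 1.68054206e-01,  9.85777350e-01, -8.90800356e-04, -8.36212874e-05]), 'contact_force': array([-0.1348543 ,  0.45302322, -0.41534814]), 'moment': array([-0.01718711, -0.02592325, -0.01245641]), 'opening': 1.0013477360192526}
scene {'mtx': array([[354.8201184 ,   0.        , 257.58411312],
       [  0.        , 354.8201184 , 194.93476859],
       [  0.        ,   0.        ,   1.        ]]), 'position': array([1.21745493, 0.28244615, 0.68215409]), 'orientation': array([0.22032567, 0.34471582, 0.76459048, 0.49802509])} 0.9958089192708334
side {'mtx': array([[474.8425407 ,   0.        , 265.76771912],
       [  0.        , 474.8425407 , 186.81903216],
       [  0.        ,   0.        ,   1.        ]]), 'position': array([ 0.30382139, -0.96912764,  0.70743807]), 'orientation': array([ 0.47251121, -0.06869691, -0.13043506,  0.8689077 ])} 0.9961496988932291
wrist {'mtx': array([[340.23661107,   0.        , 254.12738572],
       [  0.        , 340.23661107, 188.3874409 ],
       [  0.        ,   0.        ,   1.        ]]), 'T_tool_cam': array([[-7.39319977e-04,  9.56343444e-01,  2.92244198e-01,
         7.71992557e-02],
       [ 9.99999105e-01,  3.81081651e-04,  1.28274361e-03,
         3.48569870e-05],
       [ 1.11537454e-03,  2.92244885e-01, -9.56342869e-01,
        -1.47639574e-01],
       [ 0.00000000e+00,  0.00000000e+00,  0.00000000e+00,
         1.00000000e+00]])} 0.9960428873697916
```

View pics/scene0.png

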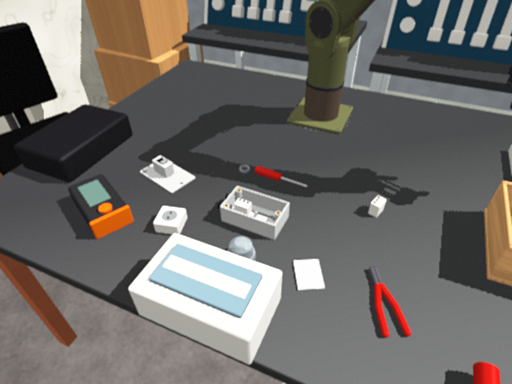

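View pics/side0.png

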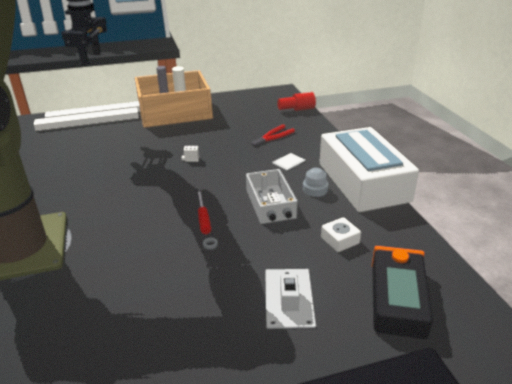

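View pics/wrist0.png

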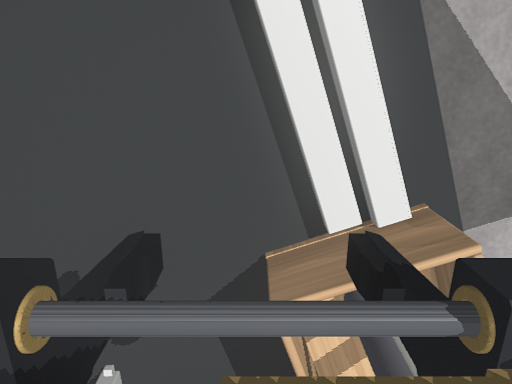

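```bash
cat > h.py <<'E'
import numpy as np,cv2
from scipy.spatial.transform import Rotation as R
def pose(s,st=None):
    if "T_tool_cam" in s:
        T=np.eye(4);T[:3,:3]=R.from_quat(st["eef_rot"]).as_matrix();T[:3,3]=st["tool_pos"]
        return T@s["T_tool_cam"]
    T=np.eye(4);T[:3,:3]=R.from_quat(s["orientation"]).as_matrix();T[:3,3]=s["position"];return T
def cloud(s,T):
    z=s["z_map"];K=s["mtx"];v,u=np.mgrid[:z.shape[0],:z.shape[1]]
    P=np.stack([(u-K[0,2])/K[0,0]*z,-(v-K[1,2])/K[1,1]*z,-z],-1)
    return P@T[:3,:3].T+T[:3,3]
def ray(s,T,uv,h):
    K=s["mtx"];uv=np.atleast_2d(np.asarray(uv,float))
    d=np.stack([(uv[:,0]-K[0,2])/K[0,0],-(uv[:,1]-K[1,2])/K[1,1],-np.ones(len(uv))],-1)@T[:3,:3].T
    return T[:3,3]+d*((h-T[2,3])/d[:,2])[:,None]
def snap(name,tag):
    from plant import r
    st=r.get_state();s=r.snapshot(name)
    cv2.imwrite(f"pics/{tag}.png",s["frame"][:,:,::-1])
    np.savez(f"{tag}.npz",**s,st_p=st["tool_pos"],st_q=st["eef_rot"])
    return s,pose(s,st),st
def load(tag):
    s=dict(np.load(f"{tag}.npz"));st={"tool_pos":s.get("st_p"),"eef_rot":s.get("st_q")}
    return s,pose(s,st)
E
python3 - <<'E'
from h import *
for n,rois in [("scene0",dict(block=(365,190,390,220),box=(215,180,295,240),cover=(135,150,200,195),lamp=(225,230,260,262),driver=(235,160,310,190))),("side0",dict(block=(178,143,204,164),box=(243,165,300,222),cover=(262,265,318,328),driver=(195,190,220,250),plate=(272,150,306,172)))]:
    s,T=load(n);P=cloud(s,T)
    for k,(a,b,c,d) in rois.items():
        Q=P[b:d,a:c].reshape(-1,3)
        zs=Q[:,2]
        m=(zs>0.003)&(zs<0.12)
        q=Q[m]; 
        print(n,k,len(q),"zmax %.3f"%np.percentile(q[:,2],98),"med",np.median(q,0).round(3),cv2.minAreaRect(q[:,:2].astype(np.float32)*1000))
    cv2.imwrite(f"pics/{n}_big.png",0) if 0 else None
s,T=load("scene0")
f=s["frame"][130:270,120:400,::-1]; cv2.imwrite("pics/scene_crop.png",cv2.resize(f,None,fx=2.8,fy=2.8,interpolation=cv2.INTER_CUBIC))
s,T=load("side0")
f=s["frame"][120:340,170:350,::-1]; cv2.imwrite("pics/side_crop.png",cv2.resize(f,None,fx=2.7,fy=2.7,interpolation=cv2.INTER_CUBIC))
E
```

```text
scene0 block 251 zmax 0.042 med [0.466 0.289 0.033] ((418.83111572265625, 286.83856201171875), (119.40335083007812, 66.89922332763672), 8.617337226867676)
scene0 box 2486 zmax 0.056 med [ 0.61  -0.     0.032] ((597.9409790039062, -5.92205810546875), (284.3741455078125, 230.28524780273438), 24.35572052001953)
scene0 cover 937 zmax 0.050 med [ 0.555 -0.316  0.005] ((538.5001831054688, -335.1077880859375), (215.5140380859375, 193.9171142578125), 31.614015579223633)
scene0 lamp 681 zmax 0.102 med [0.758 0.036 0.059] ((743.5468139648438, 32.50257873535156), (178.03155517578125, 85.20744323730469), 29.605527877807617)
scene0 driver 430 zmax 0.052 med [ 0.437 -0.041  0.017] ((436.4521484375, -15.650787353515625), (195.3994140625, 235.66744995117188), 27.977087020874023)
side0 block 229 zmax 0.042 med [0.448 0.28  0.025] ((438.09466552734375, 322.61541748046875), (63.477970123291016, 132.86907958984375), 27.903621673583984)
side0 box 2079 zmax 0.054 med [ 0.607 -0.002  0.032] ((626.28466796875, 39.50273132324219), (295.3219909667969, 154.55496215820312), 74.49149322509766)
side0 cover 2460 zmax 0.051 med [ 0.535 -0.352  0.005] ((548.1486206054688, -325.03265380859375), (171.31277465820312, 112.80133056640625), 73.20964813232422)
side0 driver 438 zmax 0.027 med [ 0.426 -0.065  0.018] ((437.7635803222656, -17.768325805664062), (242.3950958251953, 58.727787017822266), 77.04927062988281)
side0 plate 330 zmax 0.052 med [0.718 0.181 0.006] ((712.3252563476562, 152.225341796875), (207.1254425048828, 96.84698486328125), 72.36479949951172)
```

View pics/scene_crop.png

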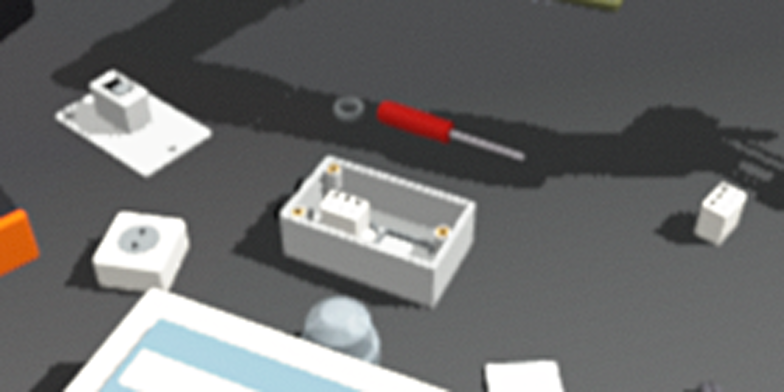

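View pics/side_crop.png

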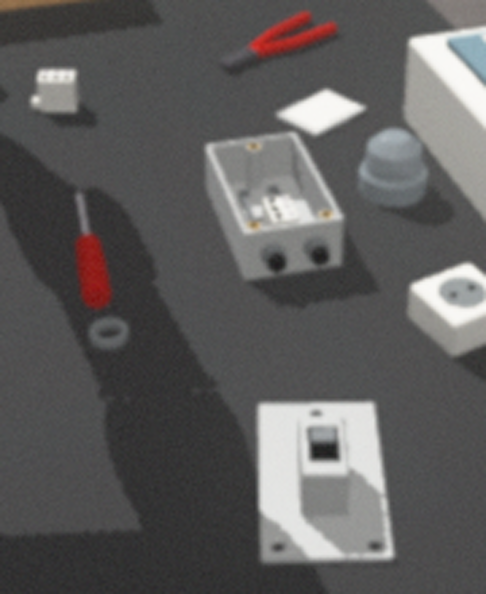

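Run:
```python
from h import *
for n,rois in [("scene0",dict(block=(365,190,390,220,.036,.046),box=(215,180,295,240,.047,.058),cover=(135,150,200,195,.0025,.008),hous=(135,150,200,195,.042,.052))),("side0",dict(block=(178,143,204,164,.036,.046),box=(243,165,300,222,.047,.058),cover=(262,265,318,328,.0025,.008),hous=(262,265,318,328,.042,.052)))]:
    s,T=load(n);P=cloud(s,T);g=s["frame"].astype(int);
    for k,(a,b,c,d,z0,z1) in rois.items():
        m=np.zeros(g.shape[:2],bool);m[b:d,a:c]=1
        m&=(P[...,2]>z0)&(P[...,2]<z1)&(g.min(-1)>(90 if k!="block" else 130))
        q=P[m]
        # drop isolated
        from scipy.spatial import cKDTree
        t=cKDTree(q[:,:2]);cnt=np.array([len(x) for x in t.query_ball_point(q[:,:2],.008)]);q=q[cnt>=4]
        print(n,k,len(q),"z %.4f"%np.median(q[:,2]),cv2.minAreaRect(q[:,:2].astype(np.float32)*1000))
```

```text
scene0 block 110 z 0.0408 ((453.17626953125, 288.97357177734375), (26.20977783203125, 40.799991607666016), 73.25476837158203)
scene0 box 473 z 0.0515 ((649.8826904296875, -3.5563507080078125), (158.21255493164062, 175.8635711669922), 88.2052001953125)
scene0 cover 628 z 0.0045 ((546.7132568359375, -328.512451171875), (162.56500244140625, 96.43347930908203), 74.47673034667969)
scene0 hous 143 z 0.0480 ((543.6209106445312, -339.4644775390625), (59.95560073852539, 33.62112045288086), 73.94474792480469)
side0 block 68 z 0.0401 ((449.711181640625, 284.94378662109375), (30.46289825439453, 38.205535888671875), 74.79914855957031)
side0 box 377 z 0.0516 ((606.3043212890625, -1.3987655639648438), (163.47314453125, 93.21703338623047), 87.95458221435547)
side0 cover 1897 z 0.0046 ((544.6200561523438, -327.816162109375), (163.23167419433594, 97.10176086425781), 74.20922088623047)
side0 hous 347 z 0.0485 ((539.8865966796875, -341.241455078125), (61.096275329589844, 33.96500015258789), 74.12173461914062)
```

```bash
cat >> h.py <<'E'
def go(p,yaw_deg):
    """print tool-frame shift to TCP p with tool x heading yaw_deg (world)"""
    from plant import r
    st=r.get_state();M=R.from_quat(st["eef_rot"]).as_matrix()
    d=M.T@(np.array(p)-st["tool_pos"]);h=np.degrees(np.arctan2(M[1,0],M[0,0]))
    dy=(yaw_deg-h+180)%360-180
    print("t %.2f"%st["clock"],"tcp",st["tool_pos"].round(4),"head %.2f"%h,"tilt %.2f"%np.degrees(np.arccos(-M[2,2])),"shift",d.round(4),"yaw_tool %.4f"%np.radians(-dy),"q",st["q"].round(2),"F",st["contact_force"].round(2),"op %.3f"%st["opening"])
E
python3 - <<'E'
from h import *
go([.4525,.288,.2],163.5)
go([.62,-.001,.2],178)
E
```

```text
t 0.15 tcp [0.207  0.5892 0.2381] head 160.65 tilt 0.08 shift [-0.3314 -0.2028  0.0384] yaw_tool -0.0498 q [-1.2   0.69 -0.19  1.57  0.16  0.9  -0.22] F [ 0.24 -0.15  0.4 ] op 1.005
t 0.15 tcp [0.207  0.5892 0.2381] head 160.65 tilt 0.08 shift [-0.5852 -0.42    0.0388] yaw_tool -0.3029 q [-1.2   0.69 -0.19  1.57  0.16  0.9  -0.22] F [ 0.24 -0.15  0.4 ] op 1.005
```

Emit:
{"name": "play_rows", "arguments": {"targets": [{"dx": -0.036, "dy": -0.022, "dz": 0.004, "yaw": -0.01, "jaw": 0}, {"dx": -0.036, "dy": -0.022, "dz": 0.004, "yaw": -0.01, "jaw": 0}, {"dx": -0.036, "dy": -0.022, "dz": 0.004, "yaw": -0.01, "jaw": 0}, {"dx": -0.036, "dy": -0.022, "dz": 0.004, "yaw": -0.01, "jaw": 0}, {"dx": -0.036, "dy": -0.022, "dz": 0.004, "yaw": -0.01, "jaw": 0}]}}

```text
clock: 0.65
tool_pos: [0.3408, 0.4308, 0.2157]
eef_rot: [0.135, 0.991, 0.002, -0.003]
contact_force: [1.2, 0.1, -0.1]
opening: 1.001
```

Run:
```python
from h import *
go([.4525,.288,.2],163.5)
```

```text
t 0.65 tcp [0.3408 0.4308 0.2157] head 164.50 tilt 0.38 shift [-0.1459 -0.1077  0.0145] yaw_tool 0.0175 q [-0.83  0.62 -0.24  1.82  0.2   0.72  0.12] F [ 1.19  0.08 -0.1 ] op 1.001
```

Emit:
{"name": "play_rows", "arguments": {"targets": [{"dx": -0.036, "dy": -0.027, "dz": 0.004, "yaw": 0.004, "jaw": 0}, {"dx": -0.036, "dy": -0.027, "dz": 0.004, "yaw": 0.004, "jaw": 0}, {"dx": -0.036, "dy": -0.027, "dz": 0.004, "yaw": 0.004, "jaw": 0}, {"dx": -0.036, "dy": -0.027, "dz": 0.004, "yaw": 0.004, "jaw": 0}, {"dx": 0, "dy": 0, "dz": 0, "yaw": 0, "jaw": 0}]}}

```text
clock: 1.15
tool_pos: [0.4577, 0.274, 0.1963]
eef_rot: [0.148, 0.989, -0.001, -0.002]
contact_force: [-0.7, -0.2, 0.4]
opening: 1.003
```

Run:
```python
from h import *
go([.4525,.288,.2],163.5)
snap("wrist","w1")
```

```text
t 1.15 tcp [0.4577 0.274  0.1963] head 162.96 tilt 0.28 shift [ 0.0091  0.0119 -0.0037] yaw_tool -0.0093 q [-0.47  0.64 -0.25  1.88  0.24  0.66  0.41] F [-0.7  -0.24  0.44] op 1.003
```

View pics/w1.png

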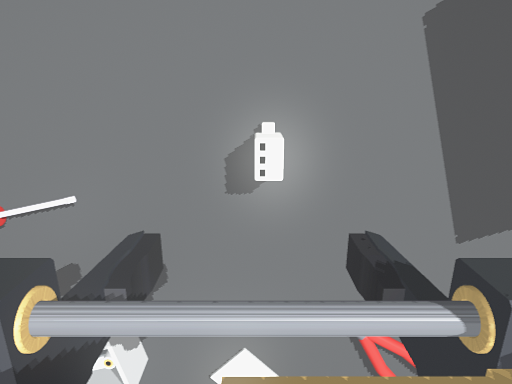

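Run:
```python
from h import *
s,T=load("w1");P=cloud(s,T);g=s["frame"].min(-1)
roi=np.zeros(g.shape,bool);roi[110:195,240:300]=1
m=roi&(g>170)
top=m&(P[...,2]>.034)&(P[...,2]<.047)
print("z top",np.median(P[top][:,2]))
for nm,mm,h in(("top",top,.040),("tab",m&(P[...,2]>.004)&(P[...,2]<.016),.01)):
    v,u=np.nonzero(mm)
    q=ray(s,T,np.c_[u,v],h)
    print(nm,len(u),u.min(),u.max(),v.min(),v.max(),cv2.minAreaRect((q[:,:2]*1000).astype(np.float32)),q[:,:2].mean(0))
go([.4525,.288,.2],163.5)
```

```text
z top 0.04162892557645981
top 1145 255 283 137 180 ((449.0021667480469, 289.9446716308594), (25.3670654296875, 39.818572998046875), 72.96561431884766) [0.44873287 0.29029201]
tab 169 255 280 123 134 ((426.0592956542969, 296.4510192871094), (24.463111877441406, 10.6287841796875), 72.9548568725586) [0.42660974 0.29662465]
t 1.20 tcp [0.4557 0.2775 0.1966] head 163.20 tilt 0.33 shift [ 0.0061  0.0091 -0.0033] yaw_tool -0.0052 q [-0.47  0.64 -0.25  1.88  0.24  0.66  0.41] F [ 0.37 -0.05 -0.53] op 1.001
```

```bash
cat > mb.py <<'E'
from h import *
import sys
s,T,st=snap("wrist",sys.argv[1]);P=cloud(s,T);g=s["frame"].min(-1)
m=(g>170);m[:90]=0;m[225:]=0;m[:,:215]=0;m[:,320:]=0
top=m&(P[...,2]>.034)&(P[...,2]<.047)
v,u=np.nonzero(top);q=ray(s,T,np.c_[u,v],.040)
print(len(u),cv2.minAreaRect((q[:,:2]*1000).astype(np.float32)),"z",np.median(P[top][:,2]))
go([.4525,.288,.2],163.5)
E
python3 mb.py w2; python3 mb.py w3
```

```text
1115 ((449.3874206542969, 289.5521545410156), (25.755237579345703, 40.157371520996094), 73.00618743896484) z 0.04162503258698019
t 1.25 tcp [0.4541 0.2805 0.197 ] head 163.45 tilt 0.41 shift [ 0.0037  0.0067 -0.003 ] yaw_tool -0.0009 q [-0.48  0.64 -0.26  1.88  0.24  0.66  0.4 ] F [-0.33 -0.38  0.09] op 1.001
1116 ((448.8351745605469, 289.6927795410156), (25.790325164794922, 40.35284423828125), 73.1100082397461) z 0.0417032778551292
t 1.30 tcp [0.4531 0.2825 0.1972] head 163.65 tilt 0.46 shift [ 0.0021  0.0051 -0.0027] yaw_tool 0.0025 q [-0.48  0.64 -0.26  1.88  0.24  0.66  0.4 ] F [-0.69  0.21 -0.72] op 0.997
```

Run:
```python
from h import *
go([.4492,.2897,.1],163.1)
```

```text
t 1.30 tcp [0.4531 0.2825 0.1972] head 163.65 tilt 0.46 shift [0.0051 0.0055 0.0973] yaw_tool 0.0095 q [-0.48  0.64 -0.26  1.88  0.24  0.66  0.4 ] F [-0.69  0.21 -0.72] op 0.997
```

Emit:
{"name": "play_rows", "arguments": {"targets": [{"dx": 0.002, "dy": 0.002, "dz": 0.03, "yaw": 0.004, "jaw": 0}, {"dx": 0.002, "dy": 0.001, "dz": 0.03, "yaw": 0.004, "jaw": 0}, {"dx": 0.001, "dy": 0.001, "dz": 0.03, "yaw": 0, "jaw": 0}, {"dx": 0, "dy": 0, "dz": 0.005, "yaw": 0, "jaw": 0}, {"dx": 0, "dy": 0, "dz": 0, "yaw": 0, "jaw": 0}]}}

```text
clock: 1.8
tool_pos: [0.4446, 0.3005, 0.102]
eef_rot: [0.139, 0.99, 0.007, -0.003]
contact_force: [-1.7, -0.8, -0.1]
opening: 0.995
```

```bash
python3 mb.py w4
python3 - <<'E'
from h import *
go([.4492,.2897,.014],163.1)
E
```

```text
1288 ((440.661376953125, 292.1999816894531), (25.828506469726562, 24.95937156677246), 73.74065399169922) z 0.04159823413426156
t 1.85 tcp [0.4446 0.3007 0.1024] head 164.08 tilt 0.93 shift [-0.0103 -0.0086 -0.0978] yaw_tool 0.0101 q [-0.56  0.79 -0.19  1.95  0.3   0.43  0.33] F [ 0.32  0.64 -0.17] op 1.006
t 1.85 tcp [0.4446 0.3007 0.1024] head 164.08 tilt 0.93 shift [-0.0082 -0.0105  0.0882] yaw_tool 0.0171 q [-0.56  0.79 -0.19  1.95  0.3   0.43  0.33] F [ 0.32  0.64 -0.17] op 1.006
```

View pics/w4.png

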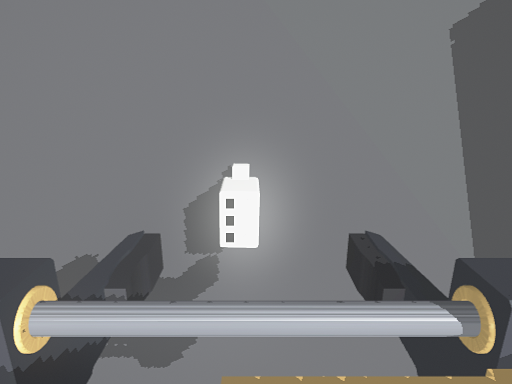

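```bash
sed -i 's/m\[225:\]=0;m\[:,:215\]=0/m[258:]=0;m[:,:180]=0/' mb.py; python3 mb.py w5
python3 - <<'E'
from h import *
go([.4492,.2897,.1],163.1)
E
```

```text
2055 ((448.49688720703125, 289.9425048828125), (25.965425491333008, 41.207279205322266), 73.46484375) z 0.04162118781299279
t 1.90 tcp [0.4454 0.3003 0.103 ] head 164.02 tilt 0.94 shift [-0.0096 -0.0085 -0.0972] yaw_tool 0.0091 q [-0.55  0.79 -0.19  1.95  0.3   0.43  0.33] F [0.85 0.9  0.18] op 1.001
t 1.90 tcp [0.4454 0.3003 0.103 ] head 164.02 tilt 0.94 shift [-0.0067 -0.0092  0.0028] yaw_tool 0.0160 q [-0.55  0.79 -0.19  1.95  0.3   0.43  0.33] F [0.85 0.9  0.18] op 1.001
```

Emit:
{"name": "play_rows", "arguments": {"targets": [{"dx": -0.004, "dy": -0.005, "dz": 0.0, "yaw": 0.008, "jaw": 0}, {"dx": -0.002, "dy": -0.002, "dz": 0.005, "yaw": 0.004, "jaw": 0}, {"dx": 0, "dy": 0, "dz": 0.005, "yaw": 0, "jaw": 0}, {"dx": 0, "dy": 0, "dz": 0.005, "yaw": 0, "jaw": 0}, {"dx": 0, "dy": 0, "dz": 0, "yaw": 0, "jaw": 0}]}}

```text
clock: 2.4
tool_pos: [0.4521, 0.2922, 0.0905]
eef_rot: [0.146, 0.989, 0.01, 0.0]
contact_force: [0.3, -0.1, 0.6]
opening: 0.998
```

Run:
```python
from h import *
go([.4487,.2898,.014],163.2)
```

```text
t 2.40 tcp [0.4521 0.2922 0.0905] head 163.17 tilt 1.16 shift [ 0.0023 -0.0048  0.0764] yaw_tool -0.0005 q [-0.54  0.81 -0.18  1.96  0.31  0.39  0.32] F [ 0.31 -0.14  0.64] op 0.998
```

Emit:
{"name": "play_rows", "arguments": {"targets": [{"dx": 0.001, "dy": -0.002, "dz": 0.012, "yaw": 0.0, "jaw": 0}, {"dx": 0, "dy": -0.001, "dz": 0.012, "yaw": 0.0, "jaw": 0}, {"dx": 0, "dy": 0, "dz": 0.012, "yaw": 0, "jaw": 0}, {"dx": 0, "dy": 0, "dz": 0.012, "yaw": 0, "jaw": 0}, {"dx": 0, "dy": 0, "dz": 0, "yaw": 0, "jaw": 0}]}}

```text
clock: 2.9
tool_pos: [0.4507, 0.291, 0.0393]
eef_rot: [0.146, 0.989, 0.01, 0.0]
contact_force: [-1.2, 0.7, 0.4]
opening: 1.001
```

Run:
```python
from h import *
go([.4487,.2898,.014],163.2)
```

```text
t 2.90 tcp [0.4507 0.291  0.0393] head 163.17 tilt 1.19 shift [ 0.0015 -0.0023  0.0252] yaw_tool -0.0005 q [-0.57  0.9  -0.13  1.98  0.33  0.27  0.3 ] F [-1.2   0.66  0.35] op 1.001
```

Emit:
{"name": "play_rows", "arguments": {"targets": [{"dx": 0.001, "dy": -0.001, "dz": 0.008, "yaw": 0.0, "jaw": 0}, {"dx": 0, "dy": -0.001, "dz": 0.008, "yaw": 0.0, "jaw": 0}, {"dx": 0, "dy": 0, "dz": 0.006, "yaw": 0, "jaw": 0}, {"dx": 0, "dy": 0, "dz": 0.002, "yaw": 0, "jaw": 0}, {"dx": 0, "dy": 0, "dz": 0, "yaw": 0, "jaw": 0}]}}

```text
clock: 3.4
tool_pos: [0.4492, 0.2901, 0.013]
eef_rot: [0.146, 0.989, 0.01, 0.0]
contact_force: [0.7, -0.0, -0.4]
opening: 0.999
```

Run:
```python
from h import *
go([.4487,.2898,.014],163.2)
```

```text
t 3.40 tcp [0.4492 0.2901 0.013 ] head 163.19 tilt 1.20 shift [ 0.0004 -0.0004 -0.001 ] yaw_tool -0.0002 q [-0.59  0.94 -0.1   1.98  0.34  0.21  0.29] F [ 0.67 -0.03 -0.38] op 0.999
```

Well aligned. Close gently.

Emit:
{"name": "play_rows", "arguments": {"targets": [{"jaw": 0.6, "dx": 0, "dy": 0, "dz": 0, "yaw": 0}, {"jaw": 0.8, "dx": 0, "dy": 0, "dz": 0, "yaw": 0}, {"jaw": 0.8, "dx": 0, "dy": 0, "dz": 0, "yaw": 0}, {"jaw": 0.8, "dx": 0, "dy": 0, "dz": 0, "yaw": 0}, {"jaw": 0.8, "dx": 0, "dy": 0, "dz": 0, "yaw": 0}], "squeeze": 15}}

```text
clock: 3.9
tool_pos: [0.45, 0.2906, 0.014]
eef_rot: [0.146, 0.989, 0.011, 0.001]
contact_force: [-0.6, 0.2, -0.5]
opening: 0.573
```

Run:
```python
from h import *
go([.4487,.2898,.014],163.2)
```

```text
t 3.90 tcp [0.45   0.2906 0.014 ] head 163.18 tilt 1.29 shift [ 0.001  -0.0011 -0.    ] yaw_tool -0.0004 q [-0.59  0.94 -0.1   1.98  0.34  0.21  0.29] F [-0.57  0.25 -0.5 ] op 0.573
```

Emit:
{"name": "play_rows", "arguments": {"targets": [{"jaw": 1, "dx": 0, "dy": 0, "dz": 0, "yaw": 0}, {"jaw": 1, "dx": 0, "dy": 0, "dz": 0, "yaw": 0}, {"jaw": 1, "dx": 0, "dy": 0, "dz": 0, "yaw": 0}, {"jaw": 1, "dx": 0, "dy": 0, "dz": 0, "yaw": 0}, {"jaw": 1, "dx": 0, "dy": 0, "dz": 0, "yaw": 0}], "squeeze": 15}}

```text
clock: 4.4
tool_pos: [0.45, 0.2905, 0.0142]
eef_rot: [0.146, 0.989, 0.011, 0.001]
contact_force: [-0.7, -0.8, -0.1]
opening: 0.299
```

Run:
```python
from h import *
go([.4487,.2898,.014],163.2)
```

```text
t 4.40 tcp [0.45   0.2905 0.0142] head 163.17 tilt 1.30 shift [ 0.0011 -0.0011  0.0002] yaw_tool -0.0005 q [-0.59  0.94 -0.1   1.98  0.34  0.21  0.29] F [-0.73 -0.8  -0.06] op 0.299
```

Emit:
{"name": "play_rows", "arguments": {"targets": [{"jaw": 1, "dx": 0, "dy": 0, "dz": -0.01, "yaw": 0}, {"jaw": 1, "dx": 0, "dy": 0, "dz": -0.03, "yaw": 0}, {"jaw": 1, "dx": 0, "dy": 0, "dz": -0.03, "yaw": 0}, {"jaw": 1, "dx": 0, "dy": 0, "dz": -0.03, "yaw": 0}, {"jaw": 1, "dx": 0, "dy": 0, "dz": -0.02, "yaw": 0}], "squeeze": 25}}

```text
clock: 4.9
tool_pos: [0.4472, 0.2864, 0.1373]
eef_rot: [0.146, 0.989, 0.008, -0.001]
contact_force: [1.0, -0.2, -1.3]
opening: 0.297
```

Run:
```python
from h import *
go([.607,.023,.18],88)
```

```text
t 4.90 tcp [0.4472 0.2864 0.1373] head 163.24 tilt 0.98 shift [-0.2288 -0.2054 -0.0472] yaw_tool 1.3131 q [-0.51  0.72 -0.22  1.95  0.29  0.49  0.34] F [ 1.01 -0.21 -1.32] op 0.297
```

Emit:
{"name": "play_rows", "arguments": {"targets": [{"jaw": 1, "dx": -0.012, "dy": -0.01, "dz": -0.008, "yaw": 0}, {"jaw": 1, "dx": -0.022, "dy": -0.02, "dz": -0.008, "yaw": 0}, {"jaw": 1, "dx": -0.022, "dy": -0.02, "dz": -0.006, "yaw": 0}, {"jaw": 1, "dx": -0.022, "dy": -0.02, "dz": -0.005, "yaw": 0}, {"jaw": 1, "dx": -0.022, "dy": -0.02, "dz": -0.005, "yaw": 0}]}}

```text
clock: 5.4
tool_pos: [0.5175, 0.1736, 0.1753]
eef_rot: [0.14, 0.99, 0.012, 0.001]
contact_force: [0.5, 0.2, -1.2]
opening: 0.294
```

Run:
```python
from h import *
go([.607,.023,.18],88)
```

```text
t 5.40 tcp [0.5175 0.1736 0.1753] head 163.91 tilt 1.43 shift [-0.1277 -0.1198 -0.0078] yaw_tool 1.3249 q [-0.21  0.68 -0.3   1.88  0.29  0.61  0.6 ] F [ 0.5   0.19 -1.22] op 0.294
```

Emit:
{"name": "play_rows", "arguments": {"targets": [{"jaw": 1, "dx": -0.022, "dy": -0.021, "dz": -0.002, "yaw": 0}, {"jaw": 1, "dx": -0.022, "dy": -0.021, "dz": -0.002, "yaw": 0}, {"jaw": 1, "dx": -0.022, "dy": -0.021, "dz": -0.001, "yaw": 0}, {"jaw": 1, "dx": -0.016, "dy": -0.016, "dz": -0.001, "yaw": 0}, {"jaw": 1, "dx": -0.008, "dy": -0.008, "dz": 0, "yaw": 0}]}}

```text
clock: 5.9
tool_pos: [0.5824, 0.0554, 0.1831]
eef_rot: [0.142, 0.99, 0.011, 0.003]
contact_force: [-0.1, 0.5, -1.8]
opening: 0.293
```

Emit:
{"name": "play_rows", "arguments": {"targets": [{"jaw": 1, "dx": 0, "dy": 0, "dz": 0, "yaw": 0.05}, {"jaw": 1, "dx": 0, "dy": 0, "dz": 0, "yaw": 0.12}, {"jaw": 1, "dx": 0, "dy": 0, "dz": 0, "yaw": 0.12}, {"jaw": 1, "dx": 0, "dy": 0, "dz": 0, "yaw": 0.12}, {"jaw": 1, "dx": 0, "dy": 0, "dz": 0, "yaw": 0.12}]}}

```text
clock: 6.4
tool_pos: [0.5805, 0.0546, 0.1844]
eef_rot: [0.407, 0.914, 0.012, -0.002]
contact_force: [-0.0, 0.6, -1.4]
opening: 0.292
```

Run:
```python
from h import *
go([.607,.023,.18],88)
```

```text
t 6.40 tcp [0.5805 0.0546 0.1844] head 132.02 tilt 1.35 shift [-0.0412 -0.0015  0.0038] yaw_tool 0.7682 q [-0.06  0.7  -0.18  1.76  0.15  0.68  0.43] F [-0.04  0.63 -1.4 ] op 0.292
```

Emit:
{"name": "play_rows", "arguments": {"targets": [{"jaw": 1, "dx": -0.01, "dy": 0, "dz": 0, "yaw": 0.13}, {"jaw": 1, "dx": -0.01, "dy": 0.001, "dz": 0, "yaw": 0.13}, {"jaw": 1, "dx": -0.008, "dy": 0.002, "dz": 0, "yaw": 0.13}, {"jaw": 1, "dx": -0.008, "dy": 0.003, "dz": 0, "yaw": 0.13}, {"jaw": 1, "dx": 0, "dy": 0, "dz": 0, "yaw": 0.1}]}}

```text
clock: 6.9
tool_pos: [0.6016, 0.0318, 0.1852]
eef_rot: [0.673, 0.74, 0.011, -0.008]
contact_force: [-0.9, 0.8, -0.6]
opening: 0.293
```

Run:
```python
from h import *
go([.607,.023,.18],88)
```

```text
t 6.90 tcp [0.6016 0.0318 0.1852] head 95.40 tilt 1.56 shift [-0.0094  0.0045  0.005 ] yaw_tool 0.1292 q [-0.11  0.72 -0.    1.7  -0.04  0.72  0.01] F [-0.89  0.84 -0.58] op 0.293
```

Emit:
{"name": "play_rows", "arguments": {"targets": [{"jaw": 1, "dx": -0.004, "dy": 0.002, "dz": 0.0, "yaw": 0.07}, {"jaw": 1, "dx": -0.003, "dy": 0.001, "dz": 0, "yaw": 0.03}, {"jaw": 1, "dx": 0, "dy": 0, "dz": 0, "yaw": 0.0}, {"jaw": 1, "dx": 0, "dy": 0, "dz": 0, "yaw": 0}, {"jaw": 1, "dx": 0, "dy": 0, "dz": 0, "yaw": 0}]}}

```text
clock: 7.4
tool_pos: [0.6029, 0.029, 0.1857]
eef_rot: [0.708, 0.706, 0.011, -0.011]
contact_force: [0.5, -0.1, -0.7]
opening: 0.291
```

Run:
```python
from h import *
go([.607,.023,.18],88)
snap("wrist","w6");snap("scene","s6")
go([.607,.023,.18],88)
```

```text
t 7.40 tcp [0.6029 0.029  0.1857] head 89.76 tilt 1.72 shift [-0.0061  0.0041  0.0055] yaw_tool 0.0308 q [-0.12  0.72  0.02  1.69 -0.07  0.72 -0.06] F [ 0.48 -0.09 -0.75] op 0.291
t 7.50 tcp [0.603  0.0289 0.1856] head 89.74 tilt 1.72 shift [-0.0061  0.0041  0.0054] yaw_tool 0.0304 q [-0.12  0.72  0.03  1.69 -0.07  0.72 -0.06] F [ 0.41 -0.14 -0.92] op 0.295
```

View pics/w6.png

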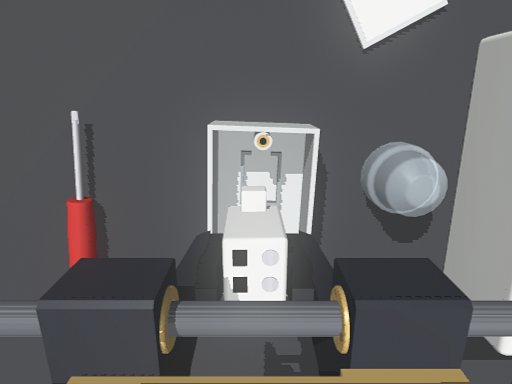

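Run:
```python
from h import *
s,T=load("w6");P=cloud(s,T)
M=R.from_quat(s["st_q"]).as_matrix();print("tool z",M[:,2].round(4),"tool x",M[:,0].round(4))
z=P[...,2];m=(z>.046)&(z<.058);m[:110]=0;m[238:]=0;m[:,:195]=0;m[:,330:]=0
m&=s["frame"].min(-1)>90
v,u=np.nonzero(m);q=ray(s,T,np.c_[u,v],.052)
print(len(u),"z",np.median(z[m]))
# far wall, left, right rim lines
def fit(sel,nm):
    p=(q[sel][:,:2]*1000).astype(np.float32)
    l=cv2.fitLine(p,cv2.DIST_HUBER,0,.01,.01).ravel();print(nm,sel.sum(),l.round(2),"ang %.2f"%(np.degrees(np.arctan2(l[1],l[0]))%180))
vv=v;uu=u
fit((vv<133)&(uu>222)&(uu<306),"far")
fit((vv>145)&(uu<240),"left"); fit((vv>145)&(uu>290),"right")
hsv=cv2.cvtColor(s["frame"],cv2.COLOR_RGB2HSV)
b=(hsv[...,1]>70)&(hsv[...,0]>10)&(hsv[...,0]<35);b[:125]=0;b[160:]=0;b[:,240:290]&=True;b[:,:240]=0;b[:,290:]=0
bv,bu=np.nonzero(b);print("brass",len(bu),(bu.min()+bu.max())/2,(bv.min()+bv.max())/2,ray(s,T,[(bu.min()+bu.max())/2,(bv.min()+bv.max())/2],.05))
for n in ("scene0","side0"):
    s,T=load(n);hsv=cv2.cvtColor(s["frame"],cv2.COLOR_RGB2HSV)
    b=((hsv[...,1]>60)&(hsv[...,0]>8)&(hsv[...,0]<35)).astype(np.uint8)
    a=(215,180,295,240) if n=="scene0" else (243,165,300,222)
    mm=np.zeros_like(b);mm[a[1]:a[3],a[0]:a[2]]=b[a[1]:a[3],a[0]:a[2]]
    k,_,stt,c=cv2.connectedComponentsWithStats(mm)
    for i in range(1,k): print(n,c[i].round(1),stt[i,4],ray(s,T,c[i],.05)[0].round(4))
```

```text
tool z [-1.000e-04  3.010e-02 -9.995e-01] tool x [0.0041 0.9995 0.0301]
2072 z 0.053457626016540444
far 480 [ 1.000e+00 -4.000e-02  6.094e+02  7.408e+01] ang 177.55
left 501 [4.0000e-02 1.0000e+00 5.6311e+02 2.2660e+01] ang 87.73
right 540 [4.0000e-02 1.0000e+00 6.5079e+02 2.2160e+01] ang 87.74
brass 89 262.5 141.0 [[0.60838327 0.06359658 0.05      ]]
scene0 [238.4 189.9] 9 [ 0.573  -0.0661  0.05  ]
scene0 [225.7 205.4] 7 [ 0.6415 -0.069   0.05  ]
scene0 [277.5 212. ] 12 [0.6103 0.0629 0.05  ]
side0 [263.4 173.8] 5 [0.6096 0.0642 0.05  ]
side0 [290.6 198.9] 7 [ 0.6392 -0.0683  0.05  ]
side0 [263.8 203. ] 10 [ 0.5715 -0.0658  0.05  ]
```

Run:
```python
from h import *
s,T=load("w6");P=cloud(s,T)
M=R.from_quat(s["st_q"]).as_matrix()
L=(P-s["st_p"])@M  # tool coords
g=s["frame"].min(-1)
m=(g>150);m[:175]=0;m[302:]=0;m[:,:215]=0;m[:,300:]=0
for v in range(184,302,8):
    row=np.nonzero(m[v])[0]
    row=row[L[v,row,2]<.03]
    if len(row): print(v,row.min(),row.max(),"x %.4f"%np.median(L[v,row,0]),"y %.4f %.4f"%(L[v,row.min(),1],L[v,row.max(),1]),"z %.4f"%np.median(L[v,row,2]))
```

```text
192 241 266 x 0.0284 y -0.0078 0.0039 z 0.0025
200 225 298 x 0.0245 y -0.0016 -0.0016 z 0.0025
208 228 279 x 0.0201 y -0.0145 0.0104 z 0.0037
216 227 295 x 0.0189 y -0.0141 -0.0016 z -0.0037
224 225 283 x 0.0190 y -0.0145 0.0108 z -0.0130
232 224 285 x 0.0189 y -0.0141 0.0110 z -0.0212
240 222 287 x 0.0181 y -0.0160 0.0112 z -0.0268
248 222 287 x 0.0150 y -0.0153 0.0113 z -0.0274
256 223 286 x 0.0115 y -0.0140 0.0110 z -0.0274
264 223 286 x 0.0080 y -0.0141 0.0110 z -0.0275
272 223 286 x 0.0044 y -0.0143 0.0113 z -0.0276
280 224 286 x 0.0009 y -0.0138 0.0113 z -0.0278
288 224 285 x -0.0029 y -0.0139 0.0109 z -0.0275
296 224 285 x -0.0068 y -0.0141 0.0111 z -0.0274
```

Run:
```python
from h import *
go([.6084,.0231,.12],87.75)
```

```text
t 7.50 tcp [0.603  0.0289 0.1856] head 89.74 tilt 1.72 shift [-0.0078  0.0055  0.0654] yaw_tool 0.0347 q [-0.12  0.72  0.03  1.69 -0.07  0.72 -0.06] F [ 0.41 -0.14 -0.92] op 0.295
```

Emit:
{"name": "play_rows", "arguments": {"targets": [{"jaw": 1, "dx": -0.003, "dy": 0.002, "dz": 0.01, "yaw": 0.015}, {"jaw": 1, "dx": -0.003, "dy": 0.002, "dz": 0.015, "yaw": 0.015}, {"jaw": 1, "dx": -0.001, "dy": 0.001, "dz": 0.015, "yaw": 0.004}, {"jaw": 1, "dx": 0, "dy": 0, "dz": 0.01, "yaw": 0}, {"jaw": 1, "dx": 0, "dy": 0, "dz": 0.004, "yaw": 0}]}}

```text
clock: 8.0
tool_pos: [0.6081, 0.0223, 0.1263]
eef_rot: [0.722, 0.692, 0.01, -0.011]
contact_force: [-0.2, -0.4, -0.7]
opening: 0.293
```

Run:
```python
from h import *
go([.6084,.0231,.08],87.75)
```

```text
t 8.00 tcp [0.6081 0.0223 0.1263] head 87.56 tilt 1.71 shift [-0.0006  0.0003  0.0464] yaw_tool -0.0032 q [-0.11  0.81  0.03  1.72 -0.08  0.61 -0.07] F [-0.25 -0.35 -0.7 ] op 0.293
```

Emit:
{"name": "play_rows", "arguments": {"targets": [{"jaw": 1, "dx": 0, "dy": 0, "dz": 0.01, "yaw": -0.003}, {"jaw": 1, "dx": 0, "dy": 0, "dz": 0.012, "yaw": 0}, {"jaw": 1, "dx": -0.0005, "dy": 0, "dz": 0.012, "yaw": 0}, {"jaw": 1, "dx": 0, "dy": 0, "dz": 0.007, "yaw": 0}, {"jaw": 1, "dx": 0, "dy": 0, "dz": 0.0, "yaw": 0}]}}

```text
clock: 8.5
tool_pos: [0.6075, 0.0232, 0.0805]
eef_rot: [0.721, 0.693, 0.01, -0.012]
contact_force: [0.4, -0.7, -1.3]
opening: 0.292
```

Run:
```python
from h import *
go([.6084,.0231,.04],87.75)
snap("wrist","w7");snap("side","d7");snap("scene","s7")
go([.6084,.0231,.04],87.75)
s,T=load("w7");P=cloud(s,T);z=P[...,2];g=s["frame"].min(-1)
M=R.from_quat(s["st_q"]).as_matrix();L=(P-s["st_p"])@M
a=cv2.imread("pics/d7.png")[150:235,225:315];b=cv2.imread("pics/s7.png")[150:250,200:310]
cv2.imwrite("pics/c7.png",np.hstack([cv2.resize(a,(400,378),interpolation=cv2.INTER_CUBIC),cv2.resize(b,(400,378),interpolation=cv2.INTER_CUBIC)]))
```

```text
t 8.50 tcp [0.6075 0.0232 0.0805] head 87.75 tilt 1.71 shift [-0.0013  0.001   0.0405] yaw_tool 0.0000 q [-0.11  0.88  0.02  1.74 -0.09  0.52 -0.06] F [ 0.4  -0.69 -1.32] op 0.292
t 8.65 tcp [0.6085 0.0231 0.082 ] head 87.74 tilt 1.71 shift [-0.0012 -0.0001  0.042 ] yaw_tool -0.0001 q [-0.11  0.88  0.02  1.74 -0.09  0.52 -0.06] F [-0.85  0.17 -0.78] op 0.295
```

View pics/w7.png

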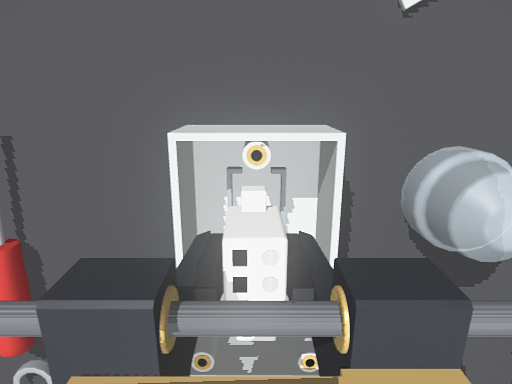

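View pics/c7.png

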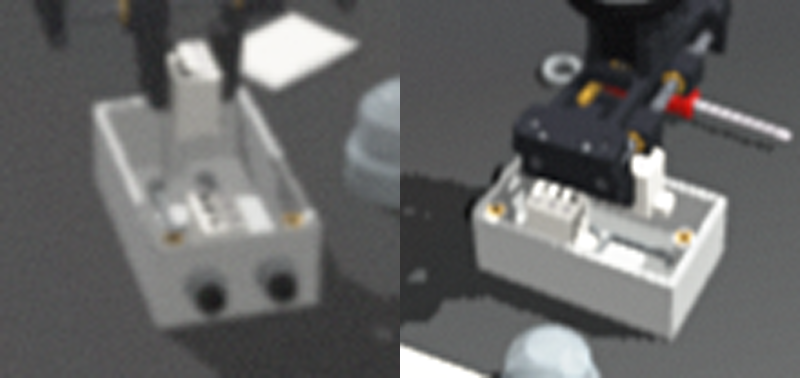

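```bash
cat > posts.py <<'E'
from h import *
def posts(tag,h=.05,sv=80):
    s,T=load(tag);hsv=cv2.cvtColor(s["frame"],cv2.COLOR_RGB2HSV)
    b=((hsv[...,1]>sv)&(hsv[...,0]>10)&(hsv[...,0]<35)&(hsv[...,2]>90)).astype(np.uint8)
    return s,T,b
if __name__=="__main__":
    s,T,b=posts("w7")
    out=[]
    for (u,v) in [(256,155),(203,363),(310,363)]:
        w=b[v-14:v+15,u-15:u+16];y,x=np.nonzero(w)
        c=((x.min()+x.max())/2+u-15,(y.min()+y.max())/2+v-14)
        p=ray(s,T,c,.05)[0];out.append(p);print(c,len(x),p.round(4))
    o=np.array(out);mid=(o[1]+o[2])/2;d=o[0]-mid
    print("len",np.linalg.norm(d),"pair",np.linalg.norm(o[1]-o[2]),"head",np.degrees(np.arctan2(d[1],d[0])),"centre",(o[0]+mid)/2,"bay",(o[0]+mid)/2+24*d/np.linalg.norm(d)/1000)
E
python3 posts.py
```

```text
(np.float64(256.0), np.float64(154.5)) 203 [0.6084 0.0642 0.05  ]
(np.float64(203.0), np.float64(366.0)) 165 [ 0.5691 -0.0714  0.05  ]
(np.float64(310.0), np.float64(366.0)) 173 [ 0.6377 -0.0739  0.05  ]
len 0.13693405811189735 pair 0.06863126012480332 head 87.92192943047948 centre [ 0.6058773  -0.00423412  0.05      ] bay [0.60674757 0.01975009 0.05      ]
```

Emit:
{"name": "play_rows", "arguments": {"targets": [{"jaw": 1, "dx": 0, "dy": 0, "dz": 0.01, "yaw": 0}, {"jaw": 1, "dx": -0.0005, "dy": 0, "dz": 0.012, "yaw": 0}, {"jaw": 1, "dx": -0.0005, "dy": 0, "dz": 0.012, "yaw": 0}, {"jaw": 1, "dx": 0, "dy": 0, "dz": 0.006, "yaw": 0}, {"jaw": 1, "dx": 0, "dy": 0, "dz": 0.0, "yaw": 0}]}}

```text
clock: 9.15
tool_pos: [0.6094, 0.0233, 0.0394]
eef_rot: [0.721, 0.693, 0.011, -0.01]
contact_force: [0.1, 0.2, -0.7]
opening: 0.293
```

Run:
```python
from h import *
go([.6083,.0232,.018],87.8)
```

```text
t 9.15 tcp [0.6094 0.0233 0.0394] head 87.75 tilt 1.72 shift [-0.0008 -0.0011  0.0214] yaw_tool -0.0009 q [-0.1   0.95  0.01  1.75 -0.09  0.44 -0.06] F [ 0.12  0.23 -0.71] op 0.293
```

Emit:
{"name": "play_rows", "arguments": {"targets": [{"jaw": 1, "dx": -0.0005, "dy": -0.001, "dz": 0.006, "yaw": 0}, {"jaw": 1, "dx": -0.0005, "dy": 0, "dz": 0.005, "yaw": 0}, {"jaw": 1, "dx": 0, "dy": 0, "dz": 0.004, "yaw": 0}, {"jaw": 1, "dx": 0, "dy": 0, "dz": 0.002, "yaw": 0}, {"jaw": 1, "dx": 0, "dy": 0, "dz": 0.0, "yaw": 0}]}}

```text
clock: 9.65
tool_pos: [0.6085, 0.0228, 0.0209]
eef_rot: [0.721, 0.693, 0.011, -0.01]
contact_force: [1.0, 0.1, -0.6]
opening: 0.296
```

Run:
```python
from h import *
go([.6083,.0232,.018],87.8)
```

```text
t 9.65 tcp [0.6085 0.0228 0.0209] head 87.74 tilt 1.72 shift [ 0.0003 -0.0002  0.0029] yaw_tool -0.0010 q [-0.1   0.98  0.01  1.75 -0.09  0.41 -0.06] F [ 1.04  0.06 -0.63] op 0.296
```

Emit:
{"name": "play_rows", "arguments": {"targets": [{"jaw": 1, "dx": 0, "dy": 0, "dz": 0.002, "yaw": 0}, {"jaw": 1, "dx": 0, "dy": 0, "dz": 0.0015, "yaw": 0}, {"jaw": 1, "dx": 0, "dy": 0, "dz": 0.0005, "yaw": 0}, {"jaw": 1, "dx": 0, "dy": 0, "dz": 0.0, "yaw": 0}, {"jaw": 1, "dx": 0, "dy": 0, "dz": 0.0, "yaw": 0}]}}

```text
clock: 10.15
tool_pos: [0.609, 0.0231, 0.0188]
eef_rot: [0.721, 0.693, 0.012, -0.009]
contact_force: [0.2, 0.6, -0.2]
opening: 0.296
```

Run:
```python
from h import *
go([.6083,.0232,.018],87.8)
```

```text
t 10.15 tcp [0.609  0.0231 0.0188] head 87.75 tilt 1.75 shift [ 0.     -0.0007  0.0008] yaw_tool -0.0010 q [-0.1   0.98  0.01  1.75 -0.09  0.41 -0.06] F [ 0.2   0.62 -0.18] op 0.296
```

Emit:
{"name": "play_rows", "arguments": {"targets": [{"jaw": 0.66, "dx": 0, "dy": 0, "dz": 0.0005, "yaw": 0}, {"jaw": 0.6, "dx": 0, "dy": 0, "dz": 0.0, "yaw": 0}, {"jaw": 0.6, "dx": 0, "dy": 0, "dz": 0.0, "yaw": 0}, {"jaw": 0.6, "dx": 0, "dy": 0, "dz": 0.0, "yaw": 0}, {"jaw": 0.6, "dx": 0, "dy": 0, "dz": 0.0, "yaw": 0}]}}

```text
clock: 10.65
tool_pos: [0.6095, 0.0233, 0.0181]
eef_rot: [0.721, 0.693, 0.012, -0.009]
contact_force: [-0.2, 0.7, -0.3]
opening: 0.405
```

Run:
```python
from h import *
go([.6083,.0232,.018],87.8)
snap("wrist","w8")
```

```text
t 10.65 tcp [0.6095 0.0233 0.0181] head 87.75 tilt 1.77 shift [-0.0001 -0.0012  0.0001] yaw_tool -0.0009 q [-0.1   0.98  0.01  1.75 -0.09  0.4  -0.06] F [-0.17  0.73 -0.3 ] op 0.405
```

View pics/w8.png

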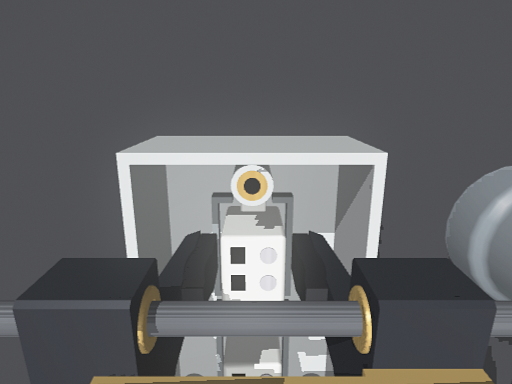

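Emit:
{"name": "play_rows", "arguments": {"targets": [{"jaw": 0.6, "dx": 0, "dy": -0.0005, "dz": -0.008, "yaw": 0}, {"jaw": 0.6, "dx": 0, "dy": 0, "dz": -0.012, "yaw": 0}, {"jaw": 0.6, "dx": 0, "dy": 0, "dz": -0.015, "yaw": 0}, {"jaw": 0.6, "dx": 0, "dy": 0, "dz": -0.015, "yaw": 0}, {"jaw": 0.6, "dx": 0, "dy": 0, "dz": -0.015, "yaw": 0}]}}

```text
clock: 11.2
tool_pos: [0.6077, 0.0211, 0.0874]
eef_rot: [0.721, 0.693, 0.012, -0.01]
contact_force: [-0.5, 0.4, 0.2]
opening: 0.399
```

Emit:
{"name": "play_rows", "arguments": {"targets": [{"jaw": 0.6, "dx": 0, "dy": 0, "dz": -0.025, "yaw": 0}, {"jaw": 0.6, "dx": 0, "dy": 0, "dz": -0.025, "yaw": 0}, {"jaw": 0, "dx": 0, "dy": 0, "dz": -0.025, "yaw": 0}, {"jaw": 0, "dx": 0, "dy": 0, "dz": -0.02, "yaw": 0}, {"jaw": 0, "dx": 0, "dy": 0, "dz": 0, "yaw": 0}]}}

```text
clock: 11.7
tool_pos: [0.6094, 0.0176, 0.1959]
eef_rot: [0.721, 0.693, 0.016, -0.006]
contact_force: [-0.3, -1.0, 0.7]
opening: 0.645
```

Run:
```python
from h import *
go([.6083,.0232,.018],87.8)
snap("wrist","w9");snap("scene","s9")
s,T=load("s9");print()
cv2.imwrite("pics/s9c.png",cv2.resize(cv2.imread("pics/s9.png")[150:250,190:320],None,fx=6,fy=6,interpolation=cv2.INTER_CUBIC))
go([.542,-.34,.018],74)
```

```text
t 11.70 tcp [0.6094 0.0176 0.1959] head 87.71 tilt 1.94 shift [-0.     -0.0035  0.1779] yaw_tool -0.0015 q [-0.11  0.71  0.03  1.68 -0.08  0.73 -0.06] F [-0.29 -1.02  0.73] op 0.645

t 11.80 tcp [0.6077 0.0178 0.1929] head 87.73 tilt 1.83 shift [-0.3653 -0.0527  0.1633] yaw_tool 0.2396 q [-0.11  0.72  0.03  1.68 -0.08  0.73 -0.06] F [ 0.37  0.48 -0.57] op 0.739
```

View pics/w9.png

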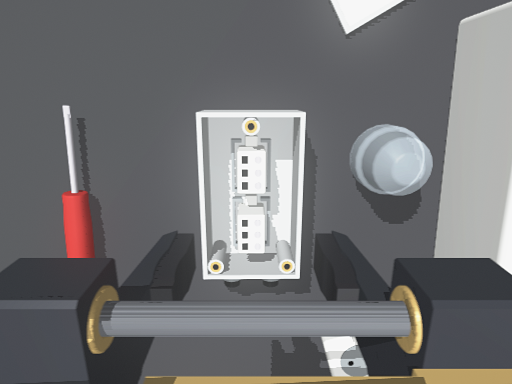

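View pics/s9c.png

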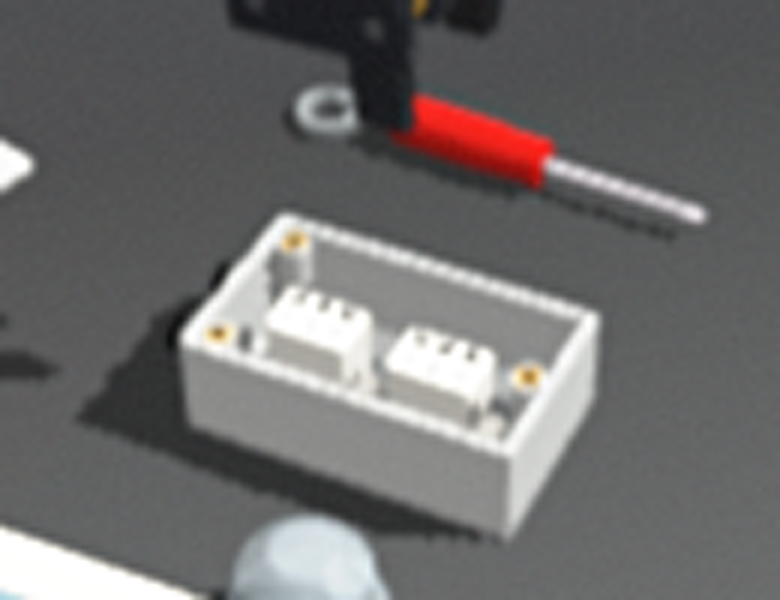

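Run:
```python
from posts import *
s,T,b=posts("w9");P=cloud(s,T);z=P[...,2]
o=[]
for (u,v) in [(251,126),(215,266),(287,266)]:
    w=b[v-10:v+11,u-10:u+11];y,x=np.nonzero(w)
    c=((x.min()+x.max())/2+u-10,(y.min()+y.max())/2+v-10);o.append(ray(s,T,c,.05)[0]);print(c,len(x),o[-1].round(4))
o=np.array(o);mid=(o[1]+o[2])/2;d=o[0]-mid;n=np.linalg.norm(d);e=d[:2]/n;C=((o[0]+mid)/2)[:2]
print("len",n,"pair",np.linalg.norm(o[1]-o[2]),"head",np.degrees(np.arctan2(d[1],d[0])),"centre",C)
g=s["frame"].min(-1)
for nm,(a,b2) in dict(new=(140,198),old=(202,256)).items():
    m=(z>.036)&(z<.052)&(g>100);m[:a]=0;m[b2:]=0;m[:,:228]=0;m[:,275:]=0
    v,u=np.nonzero(m);q=(ray(s,T,np.c_[u,v],.044)[:,:2]-C);f=np.array([-e[1],e[0]])
    X=q@e*1000;Y=q@f*1000
    print(nm,len(u),"z",np.median(z[m]),"x",np.percentile(X,[1,99]).round(1),"y",np.percentile(Y,[1,99]).round(1),cv2.minAreaRect((q*1000).astype(np.float32)))
go([.542,-.34,.2],74)
```

```text
(np.float64(250.5), np.float64(126.5)) 75 [0.6083 0.0636 0.05  ]
(np.float64(215.5), np.float64(266.5)) 59 [ 0.5689 -0.0676  0.05  ]
(np.float64(286.5), np.float64(265.5)) 56 [ 0.6371 -0.0698  0.05  ]
len 0.13235958019816688 pair 0.06821912703566588 head 87.71205357271077 centre [ 0.60565483 -0.00257095]
new 1172 z 0.04568579556514468 x [ 5.1 45.8] y [-13.1  11.7] ((1.4525585174560547, 25.393333435058594), (41.01898956298828, 25.147382736206055), 88.13165283203125)
old 1050 z 0.04572063772065929 x [-55.4 -13.4] y [-12.6  12.4] ((-0.8830080032348633, -33.954490661621094), (43.12691116333008, 25.508615493774414), 86.93611145019531)
t 11.80 tcp [0.6077 0.0178 0.1929] head 87.73 tilt 1.83 shift [-0.3597 -0.0513 -0.0186] yaw_tool 0.2396 q [-0.11  0.72  0.03  1.68 -0.08  0.73 -0.06] F [ 0.37  0.48 -0.57] op 0.739
```

Emit:
{"name": "play_rows", "arguments": {"targets": [{"jaw": 0, "dx": -0.015, "dy": -0.002, "dz": 0, "yaw": 0.02}, {"jaw": 0, "dx": -0.03, "dy": -0.004, "dz": 0, "yaw": 0.02}, {"jaw": 0, "dx": -0.03, "dy": -0.004, "dz": 0, "yaw": 0.02}, {"jaw": 0, "dx": -0.03, "dy": -0.004, "dz": 0, "yaw": 0.02}, {"jaw": 0, "dx": -0.03, "dy": -0.004, "dz": 0, "yaw": 0.02}]}}

```text
clock: 12.3
tool_pos: [0.5736, -0.1167, 0.1825]
eef_rot: [0.754, 0.656, 0.01, -0.013]
contact_force: [0.0, -0.9, 0.6]
opening: 0.999
```

Run:
```python
from h import *
go([.542,-.34,.2],74)
```

```text
t 12.30 tcp [ 0.5736 -0.1167  0.1825] head 82.07 tilt 1.94 shift [-0.2248 -0.0006 -0.025 ] yaw_tool 0.1408 q [ 0.12  0.71  0.03  1.74 -0.08  0.7   0.07] F [ 0.03 -0.87  0.63] op 0.999
```

Emit:
{"name": "play_rows", "arguments": {"targets": [{"jaw": 0, "dx": -0.03, "dy": 0, "dz": -0.005, "yaw": 0.03}, {"jaw": 0, "dx": -0.03, "dy": 0, "dz": -0.005, "yaw": 0.03}, {"jaw": 0, "dx": -0.03, "dy": 0, "dz": -0.005, "yaw": 0.03}, {"jaw": 0, "dx": -0.025, "dy": 0, "dz": -0.005, "yaw": 0.02}, {"jaw": 0, "dx": -0.015, "dy": 0, "dz": -0.005, "yaw": 0.02}]}}

```text
clock: 12.8
tool_pos: [0.537, -0.2583, 0.1962]
eef_rot: [0.801, 0.598, 0.002, -0.019]
contact_force: [-0.6, 0.4, -0.1]
opening: 1.0
```

Run:
```python
from h import *
go([.542,-.34,.2],74)
```

```text
t 12.80 tcp [ 0.537  -0.2583  0.1962] head 73.49 tilt 2.24 shift [-0.0768  0.0278 -0.0066] yaw_tool -0.0089 q [ 0.35  0.71  0.06  1.68 -0.09  0.79  0.17] F [-0.61  0.37 -0.1 ] op 1.000
```

Emit:
{"name": "play_rows", "arguments": {"targets": [{"jaw": 0, "dx": -0.015, "dy": 0.007, "dz": 0, "yaw": 0}, {"jaw": 0, "dx": -0.02, "dy": 0.008, "dz": 0, "yaw": 0}, {"jaw": 0, "dx": -0.018, "dy": 0.006, "dz": 0, "yaw": 0}, {"jaw": 0, "dx": -0.008, "dy": 0.002, "dz": 0, "yaw": 0}, {"jaw": 0, "dx": -0.002, "dy": 0, "dz": 0, "yaw": 0}]}}

```text
clock: 13.3
tool_pos: [0.5392, -0.33, 0.1906]
eef_rot: [0.802, 0.597, 0.001, -0.022]
contact_force: [-0.6, -0.4, -0.1]
opening: 1.001
```

Emit:
{"name": "play_rows", "arguments": {"targets": [{"jaw": 0, "dx": 0, "dy": 0, "dz": 0, "yaw": 0}, {"jaw": 0, "dx": 0, "dy": 0, "dz": 0, "yaw": 0}, {"jaw": 0, "dx": 0, "dy": 0, "dz": 0, "yaw": 0}, {"jaw": 0, "dx": 0, "dy": 0, "dz": 0, "yaw": 0}, {"jaw": 0, "dx": 0, "dy": 0, "dz": 0, "yaw": 0}]}}

```text
clock: 13.8
tool_pos: [0.5402, -0.3251, 0.19]
eef_rot: [0.8, 0.6, 0.002, -0.024]
contact_force: [-0.4, -0.2, -1.0]
opening: 0.997
```

Run:
```python
from h import *
go([.542,-.34,.2],74)
s,T,st=snap("wrist","w10")
M=R.from_quat(st["eef_rot"]).as_matrix();print(M.round(4))
go([.542,-.34,.2],74)
```

```text
t 13.80 tcp [ 0.5402 -0.3251  0.19  ] head 73.66 tilt 2.72 shift [-0.0135  0.0056 -0.0106] yaw_tool -0.0059 q [ 0.45  0.77  0.05  1.56 -0.08  0.86  0.26] F [-0.36 -0.22 -1.03] op 0.997
[[ 0.2812  0.9593 -0.0255]
 [ 0.9592 -0.28    0.04  ]
 [ 0.0313 -0.0357 -0.9989]]
t 13.85 tcp [ 0.5402 -0.3251  0.19  ] head 73.67 tilt 2.72 shift [-0.0135  0.0055 -0.0106] yaw_tool -0.0058 q [ 0.45  0.77  0.05  1.56 -0.08  0.86  0.26] F [ 0.32  0.3  -0.67] op 1.002
```

View pics/w10.png

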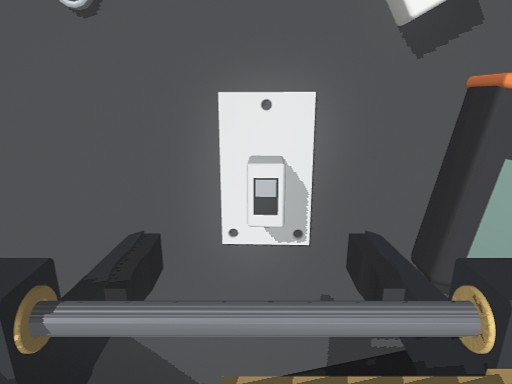

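```bash
cat > mc.py <<'E'
from h import *
import sys
def meas(tag,off=None):
    s,T=load(tag);P=cloud(s,T);z=P[...,2];g=s["frame"].min(-1)
    base=g>120
    lab=cv2.connectedComponents(((g>60)&(z<.06)&(z>.0015)).astype(np.uint8))[1]
    r=np.zeros(g.shape,bool);r[60:258,150:350]=1
    pl=r&(g>70)&(z>.0015)&(z<.009)
    n,l,st,c=cv2.connectedComponentsWithStats(pl.astype(np.uint8));k=1+np.argmax(st[1:,4])
    v,u=np.nonzero(l==k);q=ray(s,T,np.c_[u,v],.004)[:,:2]*1000
    print("plate",len(u),"z",np.median(z[l==k]).round(4),cv2.minAreaRect(q.astype(np.float32)))
    h=r&(z>.043)&(z<.056);v,u=np.nonzero(h);q=ray(s,T,np.c_[u,v],.048)[:,:2]*1000
    print("hous",len(u),"z",np.median(z[h]).round(4),cv2.minAreaRect(q.astype(np.float32)))
    # holes
    hull=cv2.convexHull(np.argwhere(l==k)[:,::-1].astype(np.int32));f=np.zeros(g.shape,np.uint8);cv2.fillConvexPoly(f,hull,1)
    f=cv2.erode(f,np.ones((5,5)))
    d=((f>0)&(g<75)&(z<.012)).astype(np.uint8)
    n,l2,st2,c2=cv2.connectedComponentsWithStats(d);ps=[]
    for i in range(1,n):
        if 20<st2[i,4]<300 : ps.append(ray(s,T,c2[i],.003)[0][:2]*1000);print("hole",c2[i].round(1),st2[i,2:5],ps[-1].round(1))
    return ps
if __name__=="__main__": meas(sys.argv[1])
E
python3 mc.py w10
```

```text
plate 27219 z 0.0027 ((526.0623779296875, -317.27850341796875), (202.63494873046875, 211.41522216796875), 74.70631408691406)
hous 2462 z 0.0499 ((539.4989013671875, -340.03045654296875), (59.837303161621094, 33.77440643310547), 73.66168975830078)
hole [297.3 233. ] [ 8  7 40] [ 556.5 -402.2]
```

```bash
sed -i 's/pl=r&(g>70)&(z>.0015)&(z<.009)/pl=r\&(g>100)\&(z<.012)/; s/g<75/g<85/' mc.py; python3 mc.py w10
```

```text
plate 11489 z 0.0057 ((541.957763671875, -329.4410705566406), (157.98902893066406, 94.02327728271484), 73.75240325927734)
hous 2462 z 0.0499 ((539.4989013671875, -340.03045654296875), (59.837303161621094, 33.77440643310547), 73.66168975830078)
hole [297.4 233.1] [ 8  7 45] [ 556.5 -402.4]
```

Emit:
{"name": "play_rows", "arguments": {"targets": [{"jaw": 0, "dx": 0.04, "dy": 0, "dz": 0, "yaw": 0}, {"jaw": 0, "dx": 0.04, "dy": 0, "dz": 0, "yaw": 0}, {"jaw": 0, "dx": 0, "dy": 0, "dz": 0, "yaw": 0}, {"jaw": 0, "dx": 0, "dy": 0, "dz": 0, "yaw": 0}, {"jaw": 0, "dx": 0, "dy": 0, "dz": 0, "yaw": 0}]}}

```text
clock: 14.35
tool_pos: [0.5634, -0.2472, 0.1929]
eef_rot: [0.801, 0.599, 0.002, -0.023]
contact_force: [-0.0, -0.0, -0.4]
opening: 0.997
```

```bash
cat > tl.py <<'E'
from h import *
from plant import r
st=r.get_state();M=R.from_quat(st["eef_rot"]).as_matrix()
print("roll about x (y.z) %.2f  pitch (x.z) %.2f deg"%tuple(np.degrees([M[2,1],M[2,0]])))
go([.5405,-.341,.1],73.7)
E
python3 tl.py
```

```text
roll about x (y.z) -1.96  pitch (x.z) 1.72 deg
t 14.35 tcp [ 0.5634 -0.2472  0.1929] head 73.57 tilt 2.61 shift [-0.0992  0.0076  0.0897] yaw_tool -0.0023 q [ 0.32  0.75  0.06  1.61 -0.1   0.82  0.15] F [-0.03 -0.01 -0.35] op 0.997
```

Emit:
{"name": "play_rows", "arguments": {"targets": [{"jaw": 0, "dx": 0, "dy": 0.04, "dz": 0, "yaw": 0}, {"jaw": 0, "dx": 0, "dy": -0.04, "dz": 0, "yaw": 0}, {"jaw": 0, "dx": 0, "dy": 0, "dz": 0, "yaw": 0}, {"jaw": 0, "dx": 0, "dy": 0, "dz": 0, "yaw": 0}, {"jaw": 0, "dx": 0, "dy": 0, "dz": 0, "yaw": 0}]}}

```text
clock: 14.85
tool_pos: [0.5585, -0.2537, 0.1859]
eef_rot: [0.803, 0.595, -0.004, -0.027]
contact_force: [0.0, 0.8, -0.1]
opening: 1.0
```

```bash
python3 tl.py
```

```text
roll about x (y.z) -2.73  pitch (x.z) 1.48 deg
t 14.85 tcp [ 0.5585 -0.2537  0.1859] head 73.03 tilt 3.11 shift [-0.091   0.0122  0.0831] yaw_tool -0.0117 q [ 0.33  0.76  0.07  1.61 -0.09  0.83  0.15] F [ 0.03  0.81 -0.11] op 1.000
```

Emit:
{"name": "play_rows", "arguments": {"targets": [{"jaw": 0, "dx": -0.04, "dy": 0, "dz": 0, "yaw": 0}, {"jaw": 0, "dx": -0.03, "dy": 0, "dz": 0, "yaw": 0}, {"jaw": 0, "dx": 0, "dy": 0, "dz": 0, "yaw": 0}, {"jaw": 0, "dx": 0, "dy": 0, "dz": 0, "yaw": 0}, {"jaw": 0, "dx": 0, "dy": 0, "dz": 0, "yaw": 0}]}}

```text
clock: 15.35
tool_pos: [0.5417, -0.3244, 0.187]
eef_rot: [0.803, 0.595, -0.001, -0.023]
contact_force: [-1.4, 0.5, -0.0]
opening: 0.999
```

```bash
python3 tl.py
```

```text
roll about x (y.z) -2.20  pitch (x.z) 1.45 deg
t 15.35 tcp [ 0.5417 -0.3244  0.187 ] head 73.05 tilt 2.64 shift [-0.0184  0.0071  0.0863] yaw_tool -0.0113 q [ 0.44  0.78  0.06  1.56 -0.08  0.85  0.25] F [-1.44  0.51 -0.01] op 0.999
```

Emit:
{"name": "play_rows", "arguments": {"targets": [{"jaw": 0, "dx": 0, "dy": -0.04, "dz": 0, "yaw": 0}, {"jaw": 0, "dx": 0, "dy": 0.04, "dz": 0, "yaw": 0}, {"jaw": 0, "dx": 0, "dy": -0.04, "dz": 0, "yaw": 0}, {"jaw": 0, "dx": 0, "dy": 0.04, "dz": 0, "yaw": 0}, {"jaw": 0, "dx": 0, "dy": 0, "dz": 0, "yaw": 0}]}}

```text
clock: 15.85
tool_pos: [0.5235, -0.3009, 0.1687]
eef_rot: [0.8, 0.596, -0.022, -0.071]
contact_force: [1.2, -0.1, 0.2]
opening: 0.997
```

```bash
python3 tl.py
```

```text
roll about x (y.z) -7.95  pitch (x.z) 2.84 deg
t 15.85 tcp [ 0.5235 -0.3009  0.1687] head 73.21 tilt 8.48 shift [-0.0369  0.0369  0.0624] yaw_tool -0.0086 q [ 0.43  0.81  0.06  1.55 -0.08  0.93  0.24] F [ 1.17 -0.09  0.18] op 0.997
```

Emit:
{"name": "play_rows", "arguments": {"targets": [{"jaw": 0, "dx": 0, "dy": 0, "dz": 0, "yaw": 0}, {"jaw": 0, "dx": 0, "dy": 0, "dz": 0, "yaw": 0}, {"jaw": 0, "dx": 0, "dy": 0, "dz": 0, "yaw": 0}, {"jaw": 0, "dx": 0, "dy": 0, "dz": 0, "yaw": 0}, {"jaw": 0, "dx": 0, "dy": 0, "dz": 0, "yaw": 0}]}}

```text
clock: 16.35
tool_pos: [0.5268, -0.2971, 0.1696]
eef_rot: [0.798, 0.599, -0.02, -0.07]
contact_force: [-0.2, 0.8, -0.7]
opening: 0.999
```

```bash
python3 tl.py
```

```text
roll about x (y.z) -7.77  pitch (x.z) 2.96 deg
t 16.35 tcp [ 0.5268 -0.2971  0.1696] head 73.55 tilt 8.34 shift [-0.0418  0.0345  0.0634] yaw_tool -0.0025 q [ 0.42  0.81  0.06  1.55 -0.08  0.93  0.24] F [-0.16  0.75 -0.73] op 0.999
```

Emit:
{"name": "play_rows", "arguments": {"targets": [{"jaw": 0, "dx": 0, "dy": 0.02, "dz": 0, "yaw": 0}, {"jaw": 0, "dx": 0, "dy": -0.02, "dz": 0, "yaw": 0}, {"jaw": 0, "dx": 0, "dy": 0.02, "dz": 0, "yaw": 0}, {"jaw": 0, "dx": 0, "dy": -0.02, "dz": 0, "yaw": 0}, {"jaw": 0, "dx": 0, "dy": 0, "dz": 0, "yaw": 0}]}}

```text
clock: 16.85
tool_pos: [0.525, -0.2974, 0.1697]
eef_rot: [0.798, 0.598, -0.021, -0.071]
contact_force: [-0.4, -0.3, 0.2]
opening: 0.998
```

```bash
python3 tl.py
```

```text
roll about x (y.z) -7.91  pitch (x.z) 2.93 deg
t 16.85 tcp [ 0.525  -0.2974  0.1697] head 73.45 tilt 8.47 shift [-0.0409  0.0364  0.0632] yaw_tool -0.0043 q [ 0.42  0.81  0.06  1.56 -0.08  0.93  0.24] F [-0.39 -0.34  0.23] op 0.998
```

Emit:
{"name": "play_rows", "arguments": {"targets": [{"jaw": 0, "dx": 0, "dy": 0.04, "dz": 0, "yaw": 0}, {"jaw": 0, "dx": 0, "dy": -0.04, "dz": 0, "yaw": 0}, {"jaw": 0, "dx": 0, "dy": 0.04, "dz": 0, "yaw": 0}, {"jaw": 0, "dx": 0, "dy": -0.04, "dz": 0, "yaw": 0}, {"jaw": 0, "dx": 0, "dy": 0, "dz": 0, "yaw": 0}]}}

```text
clock: 17.35
tool_pos: [0.5178, -0.2914, 0.1536]
eef_rot: [0.797, 0.593, -0.039, -0.106]
contact_force: [0.3, -0.6, 0.4]
opening: 1.004
```

```bash
python3 tl.py
```

```text
roll about x (y.z) -12.31  pitch (x.z) 3.60 deg
t 17.35 tcp [ 0.5178 -0.2914  0.1536] head 72.94 tilt 12.94 shift [-0.0441  0.0464  0.0419] yaw_tool -0.0132 q [ 0.42  0.85  0.06  1.52 -0.08  1.    0.23] F [ 0.28 -0.59  0.36] op 1.004
```

Emit:
{"name": "play_rows", "arguments": {"targets": [{"jaw": 0, "dx": 0, "dy": 0, "dz": -0.04, "yaw": 0}, {"jaw": 0, "dx": 0, "dy": 0, "dz": 0.04, "yaw": 0}, {"jaw": 0, "dx": 0, "dy": 0, "dz": -0.04, "yaw": 0}, {"jaw": 0, "dx": 0, "dy": 0, "dz": 0, "yaw": 0}, {"jaw": 0, "dx": 0, "dy": 0, "dz": 0, "yaw": 0}]}}

```text
clock: 17.85
tool_pos: [0.5234, -0.2942, 0.1859]
eef_rot: [0.797, 0.593, -0.041, -0.111]
contact_force: [1.2, 0.0, 0.3]
opening: 1.0
```

```bash
python3 tl.py
```

```text
roll about x (y.z) -12.93  pitch (x.z) 3.77 deg
t 17.85 tcp [ 0.5234 -0.2942  0.1859] head 72.89 tilt 13.59 shift [-0.0452  0.0481  0.0741] yaw_tool -0.0141 q [ 0.42  0.83  0.07  1.46 -0.08  1.09  0.22] F [1.21 0.03 0.33] op 1.000
```

Emit:
{"name": "play_rows", "arguments": {"targets": [{"jaw": 0, "dx": 0, "dy": 0.015, "dz": -0.004, "yaw": 0}, {"jaw": 0, "dx": 0, "dy": 0.025, "dz": -0.007, "yaw": 0}, {"jaw": 0, "dx": 0, "dy": 0.025, "dz": -0.007, "yaw": 0}, {"jaw": 0, "dx": 0, "dy": 0.025, "dz": -0.007, "yaw": 0}, {"jaw": 0, "dx": 0, "dy": 0.02, "dz": -0.006, "yaw": 0}]}}

```text
clock: 18.35
tool_pos: [0.6412, -0.3328, 0.2003]
eef_rot: [0.798, 0.593, -0.036, -0.102]
contact_force: [0.7, 0.1, -0.2]
opening: 1.0
```

```bash
python3 tl.py
```

```text
roll about x (y.z) -11.79  pitch (x.z) 3.59 deg
t 18.35 tcp [ 0.6412 -0.3328  0.2003] head 72.88 tilt 12.42 shift [-0.0437 -0.0716  0.115 ] yaw_tool -0.0144 q [ 0.4   1.    0.08  0.98 -0.1   1.38  0.19] F [ 0.7   0.11 -0.24] op 1.000
```

Emit:
{"name": "play_rows", "arguments": {"targets": [{"jaw": 0, "dx": 0, "dy": 0.03, "dz": -0.008, "yaw": 0}, {"jaw": 0, "dx": 0, "dy": 0.03, "dz": -0.008, "yaw": 0}, {"jaw": 0, "dx": 0, "dy": 0.03, "dz": -0.008, "yaw": 0}, {"jaw": 0, "dx": 0, "dy": 0.03, "dz": -0.008, "yaw": 0}, {"jaw": 0, "dx": 0, "dy": 0.03, "dz": -0.008, "yaw": 0}]}}

```text
clock: 18.85
tool_pos: [0.7362, -0.3689, 0.2007]
eef_rot: [0.799, 0.592, -0.044, -0.093]
contact_force: [-1.4, -1.3, -2.1]
opening: 0.999
```

```bash
python3 tl.py
```

```text
roll about x (y.z) -11.55  pitch (x.z) 2.29 deg
t 18.85 tcp [ 0.7362 -0.3689  0.2007] head 72.87 tilt 11.86 shift [-0.035  -0.1711  0.1368] yaw_tool -0.0146 q [ 0.41  1.32  0.04  0.15 -0.06  1.88  0.12] F [-1.44 -1.32 -2.11] op 0.999
```

Emit:
{"name": "play_rows", "arguments": {"targets": [{"jaw": 0, "dx": 0, "dy": 0.01, "dz": 0, "yaw": 0}, {"jaw": 0, "dx": 0, "dy": 0.015, "dz": 0, "yaw": 0}, {"jaw": 0, "dx": 0, "dy": 0.015, "dz": 0, "yaw": 0}, {"jaw": 0, "dx": 0, "dy": 0.015, "dz": 0, "yaw": 0}, {"jaw": 0, "dx": 0, "dy": 0.015, "dz": 0, "yaw": 0}]}}

```text
clock: 19.35
tool_pos: [0.7628, -0.3599, 0.1776]
eef_rot: [0.798, 0.597, -0.023, -0.077]
contact_force: [0.5, -0.0, -0.2]
opening: 0.999
```

```bash
python3 tl.py
```

```text
roll about x (y.z) -8.66  pitch (x.z) 3.13 deg
t 19.35 tcp [ 0.7628 -0.3599  0.1776] head 73.31 tilt 9.25 shift [-0.0499 -0.2045  0.1071] yaw_tool -0.0069 q [ 0.38  1.37  0.5   0.13 -0.53  1.81  0.15] F [ 0.46 -0.01 -0.22] op 0.999
```

```bash
python3 -c "
from plant import r
print(r.get_state()['q'],r.get_state()['qd'].round(3))"
```

```text
[ 0.37939351  1.37118068  0.50420849  0.1346118  -0.5262582   1.81068779
  0.1522959 ] [-0.058  0.076  0.84  -0.001 -0.822 -0.141  0.051]
```

Emit:
{"name": "play_rows", "arguments": {"targets": [{"jaw": 0, "dx": 0, "dy": 0.015, "dz": -0.005, "yaw": 0}, {"jaw": 0, "dx": 0, "dy": 0.015, "dz": -0.005, "yaw": 0}, {"jaw": 0, "dx": 0, "dy": 0.015, "dz": -0.005, "yaw": 0}, {"jaw": 0, "dx": 0, "dy": 0.015, "dz": -0.005, "yaw": 0}, {"jaw": 0, "dx": 0, "dy": 0.015, "dz": -0.005, "yaw": 0}]}}

```text
clock: 19.85
tool_pos: [0.7854, -0.3567, 0.1857]
eef_rot: [0.799, 0.599, -0.009, -0.049]
contact_force: [1.4, 0.1, 0.8]
opening: 1.002
```

```bash
python3 tl.py; python3 -c "
from plant import r
print(r.get_state()['q'],r.get_state()['qd'].round(3))"
```

```text
roll about x (y.z) -5.05  pitch (x.z) 2.56 deg
t 19.85 tcp [ 0.7854 -0.3567  0.1857] head 73.57 tilt 5.67 shift [-0.058 -0.231  0.104] yaw_tool -0.0023 q [ 0.36  1.38  0.81  0.13 -0.82  1.77  0.17] F [1.41 0.15 0.84] op 1.002
[ 0.35806495  1.37560281  0.80859293  0.1345909  -0.82365732  1.76679814
  0.16660068] [-0.034 -0.006  0.414 -0.    -0.407 -0.085  0.011]
```

Emit:
{"name": "play_rows", "arguments": {"targets": [{"jaw": 0, "dx": 0, "dy": 0.015, "dz": -0.005, "yaw": 0}, {"jaw": 0, "dx": 0, "dy": 0.015, "dz": -0.005, "yaw": 0}, {"jaw": 0, "dx": 0, "dy": 0.015, "dz": -0.005, "yaw": 0}, {"jaw": 0, "dx": 0, "dy": 0.015, "dz": -0.005, "yaw": 0}, {"jaw": 0, "dx": 0, "dy": 0.01, "dz": 0, "yaw": 0}]}}

```text
clock: 20.35
tool_pos: [0.8062, -0.3535, 0.195]
eef_rot: [0.799, 0.601, 0.006, -0.022]
contact_force: [0.2, -0.2, -1.1]
opening: 1.001
```

```bash
python3 tl.py
```

```text
roll about x (y.z) -1.65  pitch (x.z) 2.05 deg
t 20.35 tcp [ 0.8062 -0.3535  0.195 ] head 73.83 tilt 2.63 shift [-0.0653 -0.2559  0.1002] yaw_tool 0.0023 q [ 0.34  1.37  0.93  0.13 -0.94  1.72  0.17] F [ 0.22 -0.18 -1.05] op 1.001
```

Emit:
{"name": "play_rows", "arguments": {"targets": [{"jaw": 0, "dx": 0, "dy": 0.015, "dz": -0.005, "yaw": 0}, {"jaw": 0, "dx": 0, "dy": 0.012, "dz": -0.005, "yaw": 0}, {"jaw": 0, "dx": 0, "dy": -0.005, "dz": 0, "yaw": 0}, {"jaw": 0, "dx": -0.005, "dy": -0.015, "dz": 0, "yaw": 0}, {"jaw": 0, "dx": -0.005, "dy": -0.02, "dz": 0, "yaw": 0}]}}

```text
clock: 20.85
tool_pos: [0.7733, -0.351, 0.1989]
eef_rot: [0.797, 0.604, 0.012, -0.011]
contact_force: [1.6, -0.5, -0.7]
opening: 0.999
```

```bash
python3 tl.py
```

```text
roll about x (y.z) -0.14  pitch (x.z) 1.81 deg
t 20.85 tcp [ 0.7733 -0.351   0.1989] head 74.33 tilt 1.82 shift [-0.0564 -0.2266  0.0977] yaw_tool 0.0110 q [ 0.2   1.25  0.97  0.63 -0.92  1.52  0.44] F [ 1.56 -0.55 -0.68] op 0.999
```

Emit:
{"name": "play_rows", "arguments": {"targets": [{"jaw": 0, "dx": -0.006, "dy": -0.02, "dz": 0, "yaw": 0}, {"jaw": 0, "dx": -0.006, "dy": -0.02, "dz": 0, "yaw": 0}, {"jaw": 0, "dx": -0.006, "dy": -0.02, "dz": 0, "yaw": 0}, {"jaw": 0, "dx": -0.006, "dy": -0.02, "dz": 0, "yaw": 0}, {"jaw": 0, "dx": -0.006, "dy": -0.02, "dz": 0, "yaw": 0}]}}

```text
clock: 21.35
tool_pos: [0.6676, -0.3492, 0.1997]
eef_rot: [0.795, 0.606, 0.014, -0.009]
contact_force: [-0.3, -0.9, -0.1]
opening: 1.002
```

```bash
python3 tl.py
```

```text
roll about x (y.z) 0.19  pitch (x.z) 1.94 deg
t 21.35 tcp [ 0.6676 -0.3492  0.1997] head 74.69 tilt 1.95 shift [-0.029  -0.1251  0.0983] yaw_tool 0.0172 q [ 0.09  1.1   0.97  1.16 -0.9   1.31  0.75] F [-0.26 -0.89 -0.07] op 1.002
```

Emit:
{"name": "play_rows", "arguments": {"targets": [{"jaw": 0, "dx": -0.006, "dy": -0.025, "dz": 0.005, "yaw": 0.005}, {"jaw": 0, "dx": -0.006, "dy": -0.025, "dz": 0.005, "yaw": 0.005}, {"jaw": 0, "dx": -0.005, "dy": -0.025, "dz": 0.005, "yaw": 0.005}, {"jaw": 0, "dx": -0.003, "dy": -0.016, "dz": 0.003, "yaw": 0}, {"jaw": 0, "dx": -0.001, "dy": -0.006, "dz": 0, "yaw": 0}]}}

```text
clock: 21.85
tool_pos: [0.5661, -0.3416, 0.1822]
eef_rot: [0.799, 0.601, 0.016, -0.007]
contact_force: [-1.2, 0.1, -0.3]
opening: 0.999
```

```bash
python3 tl.py
```

```text
roll about x (y.z) 0.50  pitch (x.z) 1.99 deg
t 21.85 tcp [ 0.5661 -0.3416  0.1822] head 73.88 tilt 2.05 shift [-0.0094 -0.0254  0.0817] yaw_tool 0.0032 q [ 0.06  1.    0.95  1.53 -0.92  1.11  0.97] F [-1.22  0.07 -0.3 ] op 0.999
```

Emit:
{"name": "play_rows", "arguments": {"targets": [{"jaw": 0, "dx": -0.003, "dy": -0.008, "dz": 0.008, "yaw": 0.003}, {"jaw": 0, "dx": -0.003, "dy": -0.008, "dz": 0.01, "yaw": 0}, {"jaw": 0, "dx": -0.001, "dy": -0.004, "dz": 0.01, "yaw": 0}, {"jaw": 0, "dx": 0, "dy": 0, "dz": 0.005, "yaw": 0}, {"jaw": 0, "dx": 0, "dy": 0, "dz": 0, "yaw": 0}]}}

```text
clock: 22.35
tool_pos: [0.5496, -0.342, 0.1493]
eef_rot: [0.799, 0.601, 0.019, -0.004]
contact_force: [0.4, 0.2, -0.2]
opening: 0.999
```

```bash
python3 tl.py
python3 - <<'E'
from h import *
s,T,st=snap("wrist","w11")
E
python3 mc.py w11; python3 tl.py
```

```text
roll about x (y.z) 0.93  pitch (x.z) 2.00 deg
t 22.35 tcp [ 0.5496 -0.342   0.1493] head 73.92 tilt 2.21 shift [-0.0032 -0.0098  0.0491] yaw_tool 0.0038 q [ 0.09  1.01  0.89  1.61 -0.95  1.01  1.02] F [ 0.41  0.19 -0.17] op 0.999
plate 14956 z 0.0057 ((541.9658813476562, -329.4677429199219), (157.84231567382812, 93.8888931274414), 73.76300048828125)
hous 3294 z 0.05 ((539.3571166992188, -340.35833740234375), (59.87335968017578, 33.82166290283203), 73.68726348876953)
hole [278.3 236.4] [ 9  8 58] [ 556.5 -402.3]
roll about x (y.z) 0.95  pitch (x.z) 1.99 deg
t 22.40 tcp [ 0.5497 -0.3422  0.1496] head 73.93 tilt 2.20 shift [-0.0032 -0.01    0.0494] yaw_tool 0.0040 q [ 0.09  1.01  0.89  1.61 -0.95  1.01  1.02] F [-0.25  0.22 -0.26] op 1.000
```

View pics/w11.png

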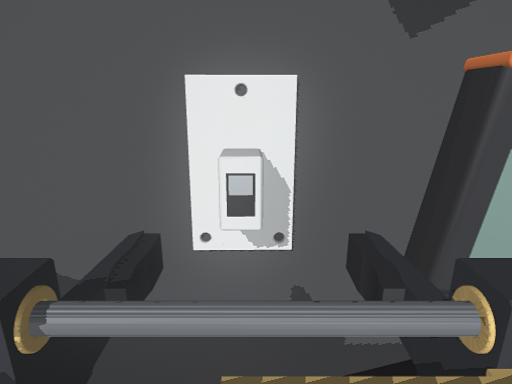

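Emit:
{"name": "play_rows", "arguments": {"targets": [{"jaw": 0, "dx": -0.001, "dy": -0.004, "dz": 0.012, "yaw": 0.003}, {"jaw": 0, "dx": -0.001, "dy": -0.003, "dz": 0.015, "yaw": 0}, {"jaw": 0, "dx": -0.001, "dy": -0.001, "dz": 0.015, "yaw": 0}, {"jaw": 0, "dx": 0, "dy": 0, "dz": 0.015, "yaw": 0}, {"jaw": 0, "dx": 0, "dy": 0, "dz": 0.005, "yaw": 0}]}}

```text
clock: 22.9
tool_pos: [0.5476, -0.3431, 0.0884]
eef_rot: [0.799, 0.602, 0.02, 0.0]
contact_force: [-0.1, -0.4, 0.5]
opening: 0.996
```

```bash
python3 tl.py
```

```text
roll about x (y.z) 1.40  pitch (x.z) 1.78 deg
t 22.90 tcp [ 0.5476 -0.3431  0.0884] head 74.00 tilt 2.27 shift [ 0.0005 -0.0071 -0.0118] yaw_tool 0.0052 q [ 0.14  1.05  0.75  1.65 -0.97  0.85  1.05] F [-0.07 -0.41  0.53] op 0.996
```

Emit:
{"name": "play_rows", "arguments": {"targets": [{"jaw": 0, "dx": 0, "dy": -0.004, "dz": 0.008, "yaw": 0.003}, {"jaw": 0, "dx": 0, "dy": -0.003, "dz": 0.008, "yaw": 0.002}, {"jaw": 0, "dx": 0, "dy": -0.002, "dz": 0.008, "yaw": 0}, {"jaw": 0, "dx": 0, "dy": 0, "dz": 0.004, "yaw": 0}, {"jaw": 0, "dx": 0, "dy": 0, "dz": 0, "yaw": 0}]}}

```text
clock: 23.4
tool_pos: [0.5404, -0.3405, 0.0592]
eef_rot: [0.8, 0.6, 0.02, 0.002]
contact_force: [-0.2, -0.2, 0.6]
opening: 1.001
```

```bash
sed -i 's/,.1\],73.7/,.011],73.75/' tl.py; python3 tl.py
```

```text
roll about x (y.z) 1.52  pitch (x.z) 1.72 deg
t 23.40 tcp [ 0.5404 -0.3405  0.0592] head 73.73 tilt 2.30 shift [-0.0019 -0.001   0.0482] yaw_tool -0.0003 q [ 0.17  1.06  0.67  1.68 -0.97  0.76  1.06] F [-0.24 -0.23  0.55] op 1.001
```

Emit:
{"name": "play_rows", "arguments": {"targets": [{"jaw": 0, "dx": -0.001, "dy": -0.0005, "dz": 0.01, "yaw": 0}, {"jaw": 0, "dx": -0.001, "dy": -0.0005, "dz": 0.01, "yaw": 0}, {"jaw": 0, "dx": 0, "dy": 0, "dz": 0.01, "yaw": 0}, {"jaw": 0, "dx": 0, "dy": 0, "dz": 0.008, "yaw": 0}, {"jaw": 0, "dx": 0, "dy": 0, "dz": 0.003, "yaw": 0}]}}

```text
clock: 23.9
tool_pos: [0.5407, -0.342, 0.0152]
eef_rot: [0.8, 0.6, 0.02, 0.002]
contact_force: [-0.5, -0.1, 0.4]
opening: 0.999
```

```bash
python3 tl.py
```

```text
roll about x (y.z) 1.59  pitch (x.z) 1.68 deg
t 23.90 tcp [ 0.5407 -0.342   0.0152] head 73.74 tilt 2.31 shift [ 0.0007 -0.0006  0.0042] yaw_tool -0.0002 q [ 0.22  1.1   0.57  1.68 -0.98  0.66  1.07] F [-0.51 -0.1   0.39] op 0.999
```

Emit:
{"name": "play_rows", "arguments": {"targets": [{"jaw": 0.3, "dx": 0.0005, "dy": -0.0005, "dz": 0.002, "yaw": 0}, {"jaw": 0.5, "dx": 0, "dy": 0, "dz": 0.001, "yaw": 0}, {"jaw": 0.55, "dx": 0, "dy": 0, "dz": 0, "yaw": 0}, {"jaw": 0.55, "dx": 0, "dy": 0, "dz": 0, "yaw": 0}, {"jaw": 0.55, "dx": 0, "dy": 0, "dz": 0, "yaw": 0}], "squeeze": 10}}

```text
clock: 24.4
tool_pos: [0.5405, -0.3414, 0.0118]
eef_rot: [0.8, 0.6, 0.02, 0.002]
contact_force: [0.1, -0.5, -0.7]
opening: 0.57
```

```bash
python3 tl.py
```

```text
roll about x (y.z) 1.60  pitch (x.z) 1.66 deg
t 24.40 tcp [ 0.5405 -0.3414  0.0118] head 73.74 tilt 2.31 shift [ 0.0003 -0.0002  0.0008] yaw_tool -0.0002 q [ 0.22  1.1   0.56  1.68 -0.98  0.65  1.07] F [ 0.11 -0.53 -0.69] op 0.570
```

Emit:
{"name": "play_rows", "arguments": {"targets": [{"jaw": 0.7, "dx": 0, "dy": 0, "dz": 0, "yaw": 0}, {"jaw": 0.8, "dx": 0, "dy": 0, "dz": 0, "yaw": 0}, {"jaw": 1, "dx": 0, "dy": 0, "dz": 0, "yaw": 0}, {"jaw": 1, "dx": 0, "dy": 0, "dz": 0, "yaw": 0}, {"jaw": 1, "dx": 0, "dy": 0, "dz": 0, "yaw": 0}], "squeeze": 12}}

```text
clock: 24.9
tool_pos: [0.5408, -0.3416, 0.0123]
eef_rot: [0.8, 0.6, 0.02, 0.003]
contact_force: [0.8, -0.6, 0.2]
opening: 0.391
```

```bash
python3 tl.py
```

```text
roll about x (y.z) 1.64  pitch (x.z) 1.64 deg
t 24.90 tcp [ 0.5408 -0.3416  0.0123] head 73.75 tilt 2.32 shift [ 0.0004 -0.0005  0.0013] yaw_tool 0.0000 q [ 0.22  1.1   0.56  1.68 -0.98  0.65  1.07] F [ 0.76 -0.62  0.17] op 0.391
```

Emit:
{"name": "play_rows", "arguments": {"targets": [{"jaw": 1, "dx": 0, "dy": 0, "dz": 0, "yaw": 0}, {"jaw": 1, "dx": 0, "dy": 0, "dz": -0.004, "yaw": 0}, {"jaw": 1, "dx": 0, "dy": 0, "dz": -0.008, "yaw": 0}, {"jaw": 1, "dx": 0, "dy": 0, "dz": -0.012, "yaw": 0}, {"jaw": 1, "dx": 0, "dy": 0, "dz": -0.012, "yaw": 0}], "squeeze": 45}}

```text
clock: 25.4
tool_pos: [0.5381, -0.3408, 0.0486]
eef_rot: [0.8, 0.6, 0.02, 0.001]
contact_force: [-0.3, 0.0, -2.3]
opening: 0.383
```

```bash
sed -i 's/^go.*/go([.6071,-.0143,.125],87.75)/' tl.py; python3 tl.py
```

```text
roll about x (y.z) 1.39  pitch (x.z) 1.76 deg
t 25.40 tcp [ 0.5381 -0.3408  0.0486] head 73.74 tilt 2.24 shift [ 0.3349 -0.0236 -0.0667] yaw_tool -0.2445 q [ 0.2   1.05  0.6   1.69 -0.93  0.71  1.04] F [-0.25  0.03 -2.33] op 0.383
```

Emit:
{"name": "play_rows", "arguments": {"targets": [{"jaw": 1, "dx": 0, "dy": 0, "dz": -0.015, "yaw": 0}, {"jaw": 1, "dx": 0, "dy": 0, "dz": -0.02, "yaw": 0}, {"jaw": 1, "dx": 0, "dy": 0, "dz": -0.02, "yaw": 0}, {"jaw": 1, "dx": 0, "dy": 0, "dz": -0.015, "yaw": 0}, {"jaw": 1, "dx": 0, "dy": 0, "dz": -0.005, "yaw": 0}]}}

```text
clock: 25.9
tool_pos: [0.5359, -0.3437, 0.1329]
eef_rot: [0.8, 0.599, 0.02, 0.003]
contact_force: [0.3, -0.1, -1.6]
opening: 0.382
```

```bash
python3 tl.py;python3 - <<'E'
from h import *
snap("wrist","w12");snap("side","d12")
s,T=load("d12");P=cloud(s,T)
cv2.imwrite("pics/d12c.png",cv2.resize(cv2.imread("pics/d12.png")[150:330,200:360],None,fx=3.3,fy=3.3,interpolation=cv2.INTER_CUBIC))
E
```

```text
roll about x (y.z) 1.63  pitch (x.z) 1.65 deg
t 25.90 tcp [ 0.5359 -0.3437  0.1329] head 73.69 tilt 2.32 shift [ 0.3358 -0.0246  0.0169] yaw_tool -0.2454 q [ 0.16  0.95  0.7   1.66 -0.84  0.84  0.96] F [ 0.29 -0.08 -1.6 ] op 0.382
```

View pics/d12c.png

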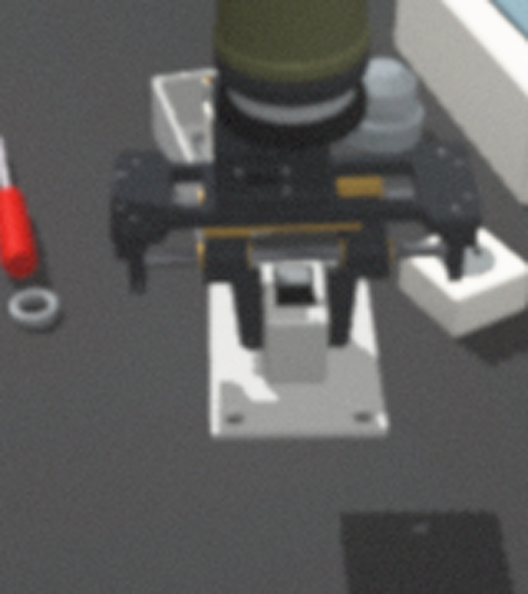

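View pics/w12.png

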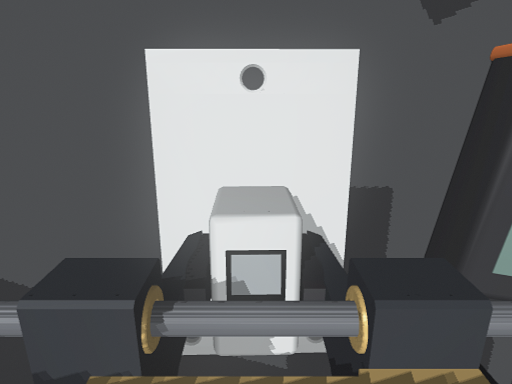

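```bash
cat > pc.py <<'E'
from h import *
import sys
def plate(tag):
    s,T=load(tag);P=cloud(s,T);g=s["frame"].min(-1)
    M=R.from_quat(s["st_q"]).as_matrix();L=(P-s["st_p"])@M
    roi=np.zeros(g.shape,bool);roi[55:180,160:345]=1
    m=roi&(g>120);q=P[m];A=np.c_[q[:,:2]-q[:,:2].mean(0),np.ones(len(q))]
    c=np.linalg.lstsq(A,q[:,2],rcond=None)[0];nw=np.array([-c[0],-c[1],1]);nw/=np.linalg.norm(nw)
    print("plate normal world",nw.round(4),"tilt %.2f deg"%np.degrees(np.arccos(nw[2])),"in tool",(M.T@nw).round(4))
    # hole2
    d=((g<110)&roi).astype(np.uint8);d[120:]=0;d[:, :215]=0;d[:,290:]=0
    n,l,st,ce=cv2.connectedComponentsWithStats(d);k=1+np.argmax(st[1:,4]);uv=ce[k]
    z0=c[2]+(0)
    # intersect ray with plate top plane
    K=s["mtx"];dr=T[:3,:3]@np.array([(uv[0]-K[0,2])/K[0,0],-(uv[1]-K[1,2])/K[1,1],-1]);p0=np.r_[q[:,:2].mean(0),c[2]]
    t=nw@(p0-T[:3,3])/(nw@dr);h=T[:3,3]+t*dr
    print("hole2",uv.round(1),st[k,4],"world",h.round(4),"tool",(M.T@(h-s["st_p"])).round(4))
    # left/right edges
    for v in (60,100,150):
        w=np.nonzero((g[v]>120)&(np.abs(np.arange(512)-255)<130))[0];print(v,w.min(),w.max(),"tool y",L[v,w.min()+1,1].round(4),L[v,w.max()-1,1].round(4),"x",L[v,255,0].round(4))
if __name__=="__main__": plate(sys.argv[1])
E
python3 pc.py w12
```

```text
plate normal world [-0.0026 -0.0133  0.9999] tilt 0.78 deg in tool [ 0.0153  0.0297 -0.9994]
hole2 [252.3  77.8] 368 world [ 0.5559 -0.2678  0.127 ] tool [ 0.0783 -0.0024  0.0081]
60 145 358 tool y -0.048 0.0431 x 0.0856
100 149 355 tool y -0.0477 0.043 x 0.0688
150 153 352 tool y -0.0475 0.0436 x 0.0466
```

Emit:
{"name": "play_rows", "arguments": {"targets": [{"jaw": 1, "dx": 0.01, "dy": 0, "dz": 0, "yaw": 0}, {"jaw": 1, "dx": 0.02, "dy": -0.001, "dz": 0, "yaw": -0.02}, {"jaw": 1, "dx": 0.025, "dy": -0.001, "dz": 0, "yaw": -0.02}, {"jaw": 1, "dx": 0.025, "dy": -0.001, "dz": 0, "yaw": -0.02}, {"jaw": 1, "dx": 0.025, "dy": -0.001, "dz": 0, "yaw": -0.02}]}}

```text
clock: 26.5
tool_pos: [0.5562, -0.2374, 0.1302]
eef_rot: [0.777, 0.63, 0.018, 0.0]
contact_force: [0.9, -0.4, -3.8]
opening: 0.384
```

```bash
sed -i 's/^go.*/go([.6076,-.0143,.125],87.75)/' tl.py; python3 tl.py
```

```text
roll about x (y.z) 1.30  pitch (x.z) 1.58 deg
t 26.50 tcp [ 0.5562 -0.2374  0.1302] head 78.10 tilt 2.05 shift [0.2287 0.004  0.0116] yaw_tool -0.1684 q [-0.02  0.91  0.68  1.76 -0.86  0.77  0.92] F [ 0.9  -0.38 -3.79] op 0.384
```

Emit:
{"name": "play_rows", "arguments": {"targets": [{"jaw": 1, "dx": 0.025, "dy": 0.001, "dz": -0.001, "yaw": -0.02}, {"jaw": 1, "dx": 0.025, "dy": 0.002, "dz": -0.001, "yaw": -0.02}, {"jaw": 1, "dx": 0.025, "dy": 0.002, "dz": -0.001, "yaw": -0.02}, {"jaw": 1, "dx": 0.025, "dy": 0.003, "dz": -0.001, "yaw": -0.02}, {"jaw": 1, "dx": 0.025, "dy": 0.003, "dz": -0.001, "yaw": -0.02}]}}

```text
clock: 27.0
tool_pos: [0.5854, -0.1033, 0.1332]
eef_rot: [0.742, 0.671, 0.016, -0.005]
contact_force: [1.4, -0.0, -2.7]
opening: 0.38
```

```bash
python3 tl.py
```

```text
roll about x (y.z) 0.79  pitch (x.z) 1.81 deg
t 27.00 tcp [ 0.5854 -0.1033  0.1332] head 84.25 tilt 1.97 shift [0.0905 0.013  0.0112] yaw_tool -0.0611 q [-0.25  0.9   0.68  1.79 -0.85  0.77  0.8 ] F [ 1.36 -0.03 -2.71] op 0.380
```

Emit:
{"name": "play_rows", "arguments": {"targets": [{"jaw": 1, "dx": 0.022, "dy": 0.003, "dz": 0, "yaw": -0.02}, {"jaw": 1, "dx": 0.02, "dy": 0.003, "dz": 0, "yaw": -0.015}, {"jaw": 1, "dx": 0.014, "dy": 0.003, "dz": 0, "yaw": -0.005}, {"jaw": 1, "dx": 0.006, "dy": 0.001, "dz": 0, "yaw": 0}, {"jaw": 1, "dx": 0, "dy": 0, "dz": 0, "yaw": 0}]}}

```text
clock: 27.5
tool_pos: [0.5988, -0.0291, 0.1303]
eef_rot: [0.724, 0.69, 0.015, -0.011]
contact_force: [0.5, 0.5, -3.1]
opening: 0.384
```

```bash
python3 tl.py
```

```text
roll about x (y.z) 0.33  pitch (x.z) 2.13 deg
t 27.50 tcp [ 0.5988 -0.0291  0.1303] head 87.22 tilt 2.16 shift [0.015  0.0081 0.0059] yaw_tool -0.0093 q [-0.37  0.91  0.68  1.77 -0.85  0.78  0.72] F [ 0.53  0.5  -3.07] op 0.384
```

Emit:
{"name": "play_rows", "arguments": {"targets": [{"jaw": 1, "dx": 0.007, "dy": 0.004, "dz": 0.005, "yaw": -0.005}, {"jaw": 1, "dx": 0.005, "dy": 0.003, "dz": 0.006, "yaw": -0.003}, {"jaw": 1, "dx": 0.002, "dy": 0.001, "dz": 0.006, "yaw": 0}, {"jaw": 1, "dx": 0, "dy": 0, "dz": 0.004, "yaw": 0}, {"jaw": 1, "dx": 0, "dy": 0, "dz": 0, "yaw": 0}]}}

```text
clock: 28.0
tool_pos: [0.6075, -0.0177, 0.1075]
eef_rot: [0.723, 0.691, 0.014, -0.01]
contact_force: [-0.1, -0.1, -1.9]
opening: 0.386
```

```bash
sed -i 's/^go.*/go([.6076,-.0143,.08],87.75)/' tl.py; python3 tl.py
python3 - <<'E'
from h import *
snap("wrist","w13")
E
python3 pc.py w13; python3 tl.py
```

```text
roll about x (y.z) 0.29  pitch (x.z) 1.97 deg
t 28.00 tcp [ 0.6075 -0.0177  0.1075] head 87.39 tilt 1.99 shift [ 0.0025 -0.0002  0.0276] yaw_tool -0.0063 q [-0.37  0.95  0.66  1.75 -0.88  0.76  0.72] F [-0.12 -0.13 -1.91] op 0.386
plate normal world [0.0211 0.0093 0.9997] tilt 1.32 deg in tool [ 0.0446  0.0257 -0.9987]
hole2 [251.9  77.1] 98 world [0.6086 0.0616 0.1013] tool [ 0.079  -0.0026  0.009 ]
60 145 358 tool y -0.0482 0.0431 x 0.0861
100 149 355 tool y -0.0477 0.0432 x 0.0693
150 153 352 tool y -0.0474 0.0434 x 0.0469
roll about x (y.z) 0.31  pitch (x.z) 1.96 deg
t 28.05 tcp [ 0.6076 -0.0178  0.1078] head 87.38 tilt 1.99 shift [ 0.0026 -0.0003  0.0279] yaw_tool -0.0065 q [-0.37  0.95  0.66  1.75 -0.88  0.76  0.72] F [ 1.09  0.68 -3.09] op 0.379
```

View pics/w13.png

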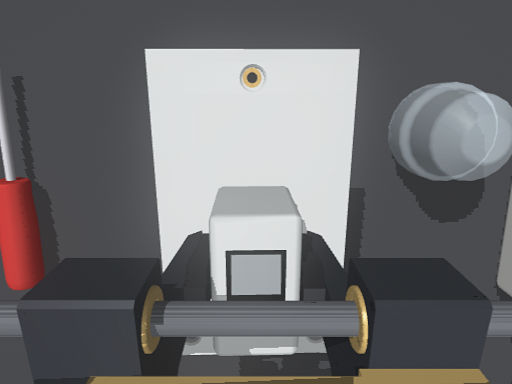

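```bash
cat > br.py <<'E'
from h import *
import sys
from posts import posts
s,T,b=posts(sys.argv[1]);w=b[60:95,235:270];y,x=np.nonzero(w);c=((x.min()+x.max())/2+235,(y.min()+y.max())/2+60)
p=ray(s,T,c,.05)[0]
g=s["frame"].min(-1);hs=np.zeros(g.shape,np.uint8)
# hole outline: dark-grey rim inside white plate
P=cloud(s,T);zpl=np.median(P[55:70,200:300,2])
m=((P[...,2]<zpl-.012)).astype(np.uint8);m[:58]=0;m[98:]=0;m[:,:230]=0;m[:,276:]=0
yy,xx=np.nonzero(m);hc=((xx.min()+xx.max())/2,(yy.min()+yy.max())/2);h=ray(s,T,hc,zpl-.002)[0]
print("brass px",c,len(x),"post2",p.round(4)," hole px",hc,len(xx),(xx.max()-xx.min()+1,yy.max()-yy.min()+1),"zpl",zpl.round(4),"hole",h.round(4),"diff hole-post mm",((h-p)*1000).round(1))
E
python3 br.py w13
python3 - <<'E'
import cv2
cv2.imwrite('pics/w13c.png',cv2.resize(cv2.imread('pics/w13.png')[55:100,225:280],None,fx=10,fy=10,interpolation=cv2.INTER_NEAREST))
E
```

```text
brass px (np.float64(251.5), np.float64(77.0)) 184 post2 [0.6084 0.0644 0.05  ]  hole px (np.float64(252.5), np.float64(78.0)) 397 (np.int64(22), np.int64(23)) zpl 0.1013 hole [0.6088 0.0613 0.0993] diff hole-post mm [ 0.4 -3.1 49.3]
```

View pics/w13c.png

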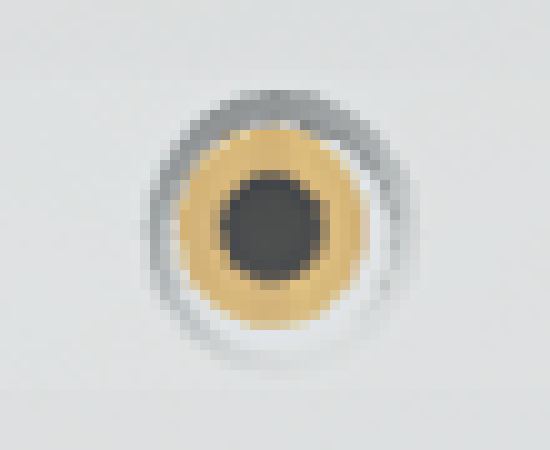

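Emit:
{"name": "play_rows", "arguments": {"targets": [{"jaw": 1, "dx": 0.001, "dy": 0, "dz": 0.006, "yaw": -0.003}, {"jaw": 1, "dx": 0.001, "dy": 0, "dz": 0.007, "yaw": -0.003}, {"jaw": 1, "dx": 0.0005, "dy": 0, "dz": 0.006, "yaw": 0}, {"jaw": 1, "dx": 0, "dy": 0, "dz": 0.003, "yaw": 0}, {"jaw": 1, "dx": 0, "dy": 0, "dz": 0, "yaw": 0}]}}

```text
clock: 28.55
tool_pos: [0.6077, -0.0153, 0.0842]
eef_rot: [0.721, 0.692, 0.014, -0.01]
contact_force: [-1.1, 0.1, -2.9]
opening: 0.38
```

```bash
sed -i 's/^go.*/go([.6077,-.0147,.08],87.75)/' tl.py; python3 tl.py
python3 - <<'E'
from h import *
snap("wrist","w14")
E
python3 pc.py w14|head -2;python3 br.py w14; python3 tl.py
```

```text
roll about x (y.z) 0.33  pitch (x.z) 1.94 deg
t 28.55 tcp [ 0.6077 -0.0153  0.0842] head 87.67 tilt 1.97 shift [ 0.0004 -0.0001  0.0042] yaw_tool -0.0014 q [-0.36  0.98  0.62  1.76 -0.9   0.71  0.74] F [-1.06  0.1  -2.87] op 0.380
plate normal world [ 0.0192 -0.0046  0.9998] tilt 1.13 deg in tool [ 0.03    0.0252 -0.9992]
hole2 [252.3  79.6] 118 world [0.6086 0.063  0.0782] tool [ 0.078  -0.0024  0.0086]
brass px (np.float64(252.0), np.float64(79.0)) 228 post2 [0.6085 0.0646 0.05  ]  hole px (np.float64(250.5), np.float64(78.0)) 401 (np.int64(26), np.int64(23)) zpl 0.0779 hole [0.6078 0.0638 0.0759] diff hole-post mm [-0.7 -0.8 25.9]
roll about x (y.z) 0.34  pitch (x.z) 1.93 deg
t 28.60 tcp [ 0.6078 -0.0153  0.0844] head 87.67 tilt 1.97 shift [ 0.0005 -0.0002  0.0044] yaw_tool -0.0014 q [-0.36  0.98  0.62  1.76 -0.9   0.71  0.74] F [ 0.26  0.07 -2.41] op 0.381
```

Emit:
{"name": "play_rows", "arguments": {"targets": [{"jaw": 1, "dx": 0.0005, "dy": 0, "dz": 0.002, "yaw": -0.001}, {"jaw": 1, "dx": 0.0005, "dy": 0, "dz": 0.002, "yaw": 0}, {"jaw": 1, "dx": 0, "dy": 0, "dz": 0.001, "yaw": 0}, {"jaw": 1, "dx": 0, "dy": 0, "dz": 0, "yaw": 0}, {"jaw": 1, "dx": 0, "dy": 0, "dz": 0, "yaw": 0}]}}

```text
clock: 29.1
tool_pos: [0.6084, -0.0142, 0.0796]
eef_rot: [0.721, 0.693, 0.015, -0.009]
contact_force: [-0.2, 0.2, -3.0]
opening: 0.382
```

```bash
python3 tl.py
python3 - <<'E'
from h import *
snap("wrist","w15");snap("side","d15");snap("scene","s15")
a=cv2.imread("pics/d15.png")[150:240,225:325];b=cv2.imread("pics/s15.png")[150:250,200:310]
cv2.imwrite("pics/c15.png",np.hstack([cv2.resize(a,(400,360),interpolation=cv2.INTER_CUBIC),cv2.resize(b,(400,360),interpolation=cv2.INTER_CUBIC)]))
E
python3 pc.py w15|head -2;python3 br.py w15; python3 tl.py
```

```text
roll about x (y.z) 0.42  pitch (x.z) 1.92 deg
t 29.10 tcp [ 0.6084 -0.0142  0.0796] head 87.73 tilt 1.97 shift [-0.0005 -0.0007 -0.0004] yaw_tool -0.0003 q [-0.36  0.98  0.62  1.76 -0.91  0.7   0.74] F [-0.16  0.24 -3.02] op 0.382
plate normal world [ 0.018  -0.0113  0.9998] tilt 1.22 deg in tool [ 0.023   0.0258 -0.9994]
hole2 [251.2  82. ] 142 world [0.6086 0.063  0.0739] tool [ 0.077  -0.0029  0.0083]
brass px (np.float64(251.5), np.float64(80.0)) 177 post2 [0.6088 0.0649 0.05  ]  hole px (np.float64(252.5), np.float64(78.0)) 398 (np.int64(22), np.int64(23)) zpl 0.0734 hole [0.6093 0.0648 0.0714] diff hole-post mm [ 0.4 -0.1 21.4]
roll about x (y.z) 0.42  pitch (x.z) 1.92 deg
t 29.25 tcp [ 0.6084 -0.0142  0.0796] head 87.73 tilt 1.97 shift [-0.0005 -0.0007 -0.0004] yaw_tool -0.0003 q [-0.36  0.98  0.62  1.76 -0.91  0.7   0.74] F [-0.54  0.21 -1.82] op 0.379
```

View pics/c15.png

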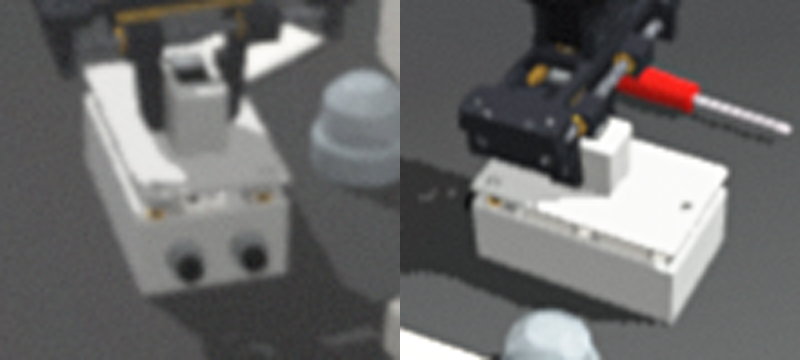

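View pics/w15.png

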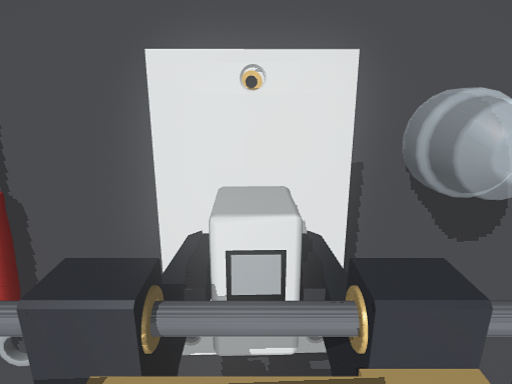

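Emit:
{"name": "play_rows", "arguments": {"targets": [{"jaw": 1, "dx": -0.0007, "dy": -0.0007, "dz": 0, "yaw": 0}, {"jaw": 1, "dx": 0, "dy": 0, "dz": 0, "yaw": 0}, {"jaw": 1, "dx": 0, "dy": 0, "dz": 0, "yaw": 0}, {"jaw": 1, "dx": 0, "dy": 0, "dz": 0, "yaw": 0}, {"jaw": 1, "dx": 0, "dy": 0, "dz": 0, "yaw": 0}]}}

```text
clock: 29.75
tool_pos: [0.6077, -0.0151, 0.0798]
eef_rot: [0.721, 0.693, 0.015, -0.009]
contact_force: [-0.9, -0.5, -3.7]
opening: 0.38
```

```bash
python3 tl.py
python3 - <<'E'
from h import *
for n,t,a in (("wrist","w16",None),("side","d16",(235,150,310,225)),("scene","s16",(205,170,300,235))):
    s,T,st=snap(n,t)
    if a:
        P=cloud(s,T);g=s["frame"].min(-1);m=np.zeros(g.shape,bool);m[a[1]:a[3],a[0]:a[2]]=1
        m&=(P[...,2]>.065)&(P[...,2]<.081)&(g>120)
        m=cv2.morphologyEx(m.astype(np.uint8),cv2.MORPH_OPEN,np.ones((3,3)))>0
        v,u=np.nonzero(m);q=ray(s,T,np.c_[u,v],.0725)[:,:2]*1000
        print(n,len(u),"z",np.median(P[m][:,2]),cv2.minAreaRect(q.astype(np.float32)))
        A=np.c_[P[m][:,:2],np.ones(m.sum())];c=np.linalg.lstsq(A,P[m][:,2],rcond=None)[0];print("slope",c[:2].round(4))
E
python3 br.py w16; python3 pc.py w16|head -2;python3 tl.py
python3 - <<'E'
import cv2
cv2.imwrite('pics/d16c.png',cv2.resize(cv2.imread('pics/d16.png')[155:235,235:315],None,fx=7,fy=7,interpolation=cv2.INTER_CUBIC))
cv2.imwrite('pics/s16c.png',cv2.resize(cv2.imread('pics/s16.png')[165:245,205:305],None,fx=7,fy=7,interpolation=cv2.INTER_CUBIC))
E
```

```text
roll about x (y.z) 0.44  pitch (x.z) 1.91 deg
t 29.75 tcp [ 0.6077 -0.0151  0.0798] head 87.73 tilt 1.96 shift [ 0.0004  0.     -0.0002] yaw_tool -0.0004 q [-0.36  0.98  0.61  1.77 -0.91  0.7   0.74] F [-0.9  -0.46 -3.66] op 0.380
side 754 z 0.07208047685330926 ((605.9122314453125, -4.502769470214844), (163.73056030273438, 92.42008972167969), 87.75809478759766)
slope [-0.012   0.0077]
scene 1020 z 0.0720747073940265 ((610.6621704101562, -1.5563583374023438), (156.4918212890625, 96.96058654785156), 88.02627563476562)
slope [-0.0204  0.0043]
brass px (np.float64(252.0), np.float64(79.0)) 234 post2 [0.6084 0.0645 0.05  ]  hole px (np.float64(252.5), np.float64(78.0)) 400 (np.int64(22), np.int64(23)) zpl 0.0735 hole [0.6086 0.0639 0.0715] diff hole-post mm [ 0.2 -0.6 21.5]
plate normal world [ 0.0173 -0.0131  0.9998] tilt 1.24 deg in tool [ 0.021   0.0255 -0.9995]
hole2 [252.4  79.6] 126 world [0.6085 0.0631 0.0741] tool [ 0.078  -0.0024  0.0082]
roll about x (y.z) 0.43  pitch (x.z) 1.91 deg
t 29.90 tcp [ 0.6076 -0.0151  0.0798] head 87.73 tilt 1.96 shift [ 0.0004  0.     -0.0002] yaw_tool -0.0004 q [-0.36  0.98  0.61  1.77 -0.91  0.7   0.74] F [-0.06  0.93 -1.78] op 0.380
```

View pics/d16c.png

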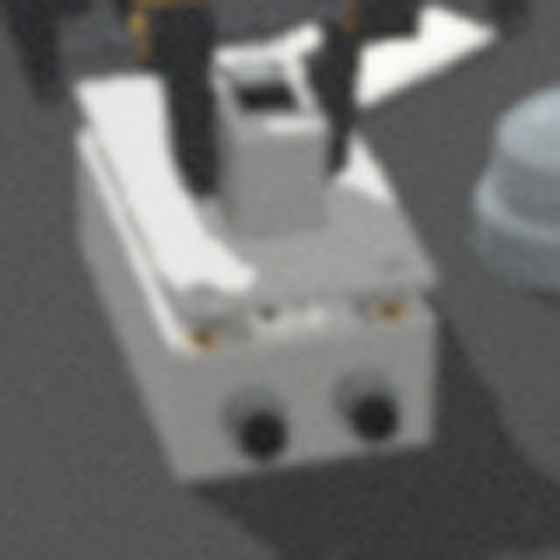

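View pics/s16c.png

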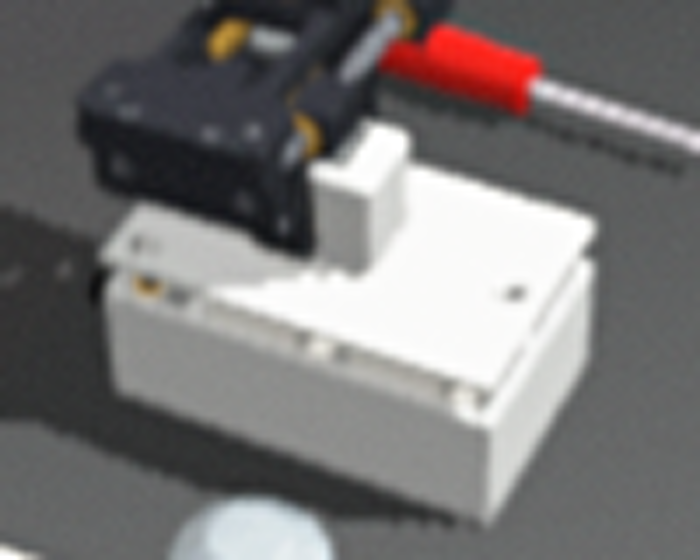

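Run:
```python
from plant import r
print(r.finish_job()); print(r.get_state()["clock"])
```

```text
the job is handed in; nothing more can be done
None
the job is handed in; nothing more can be done
```

The terminal block is in the empty bay and released. The cover is held level over the box, and I handed the job in at about 30 s of the 56 s. No verdict was reported.

**Block:**
- Its top is at the same height as the fitted block's (45.7 mm for both in the wrist camera). The two blocks are 59.6 mm apart; they should be 60.
- It sits within about 1.5 mm of the bay centre, the same way round as the fitted block. I saw its tab at the slot before I lifted away.
- The cover hid it afterwards, so I could not look at it again at the end.

**Cover:**
- It is held by its housing, with the underside roughly 16 mm above the rim and about 1.2° of tilt.
- Hole 2 is within about 1 mm of its post, seen directly with the brass insert through the hole.
- Holes 0 and 1 I could only check indirectly. The cover's heading was 87.7–88.0°, against 87.7° for the box.
- The side and scene cameras' estimates of the cover's centre differed by about 5 mm in x. I relied on the wrist camera and the view through hole 2 instead.

**Trouble on the way:** The tool slowly tilted as it moved, and my attempt to correct that with quick back-and-forth moves made it worse, to about 13°. I levelled it by stretching the arm out before gripping the cover; nothing was held or touched during that.

**Bystanders:** None were touched as far as I could tell, though I did not re-measure where they are.

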